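Tip porcelain mill pucks through a spring-flap hopper

ROBOT

A 6-joint arm with a two-finger parallel gripper is mounted at the origin on the work surface. World frame = base frame: x ahead of the robot, y to its left, z up, the work surface at z = 0. Lengths are in m, angles in degrees, forces in N, time in s.
With the tool pointing down it reaches from about 0.375 to 0.9 m from the base axis. Payload 3.1 kg.
Tool frame: the origin (TCP) lies at the very end of the fingers, on their centre line; the grasp point (between the pads) lies 19 mm behind it (grip_point_offset is the distance from the TCP to the grasp point, in m); y points along the fingers, x is the direction in which the jaws open and shut, and the axes are right-handed (so a half turn about y gives the same grasp; the last joint's range is limited). The gripper opens to 87 mm and grips with 3 to 60 N. Pads are 19 mm wide; open, the fingers measure 117 mm over their backs; the gripper's body (75 mm by 190 mm) begins 51 mm behind the grasp point.
Start: joints at [56.121, 30.224, 82.088, -0, 67.689, -10.227], TCP at [0.251, 0.572, 0.223] pointing down, gripper open.
Joint ranges: [-176.69, 176.69], [-43.24, 126.21], [12.49, 139.97], [-82, 262], [0, 151.66], [-163.58, 163.58]. Speed limits (degrees/s): [159.86, 159.86, 180, 180, 180, 180].

INTERFACE

Orientations are given as a 3x3 rotation matrix whose columns are the frame's x, y, z axes.
In Python, from rig import * gives the robot as it stands.
- The arm moves only by the tool send_rows, never from a script. Its argument "moves" is text: rows parted by semicolons, each of 5 numbers parted by spaces: the finger opening in mm, from 0 to 87, then the shift along the tool's x, y, z in mm, then the turn about the tool's y in degrees. In form: fingers dx dy dz yaw; .... A call has 1 to 20 rows; each row shifts and turns the commanded pose from where the row before left it, along the tool's axes as they then stand; what a row does not reach is not made up. A row lasts 1/12 s, in which the tool goes at most 41.7 mm and 7.16 degrees, less where a joint would pass 70% of its speed; a pose out of reach is approached as far as the arm can. A call is refused whole if a number of a shift passes 41.7 or a number of a turn 7.16, either way. A call with a gripper value outside its range is refused whole. The fingers move at their own pace and stop on an object; the grip force is fixed at half the most. Time passes only in rows, so rows that do not move let the fingers close. It gives the time, the measured TCP pose, the force and the opening at its end, in the units of the state.
- read_state(): the state, without advancing time (a new reading comes with each control period).
- capture(name): name is "scene" or "side" or "wrist"; returns a dict with "image" (420x560x3 uint8, blue, green, red), "z_map" (420x560 float32, m along the optical axis (not along the pixel's ray), 0 where there is no reading), "mtx" (3x3 intrinsics, pixels), "origin" and "rotation" of the camera in the world; the wrist camera has in their place "tool_from_camera" (4x4, takes a point from camera to tool coordinates, whose origin is the TCP and whose axes are the tool frame's). Camera axes: x right, y up, looking along -z (the intrinsics and any distortion apply to the point x, -y, -z); pixel columns grow to the right and rows downward; lengths in m; the calibration is good to about 2 mm. The wrist camera is an equidistant fisheye: a pixel r from the principal point sees the ray r / f radians off the axis. A picture is of the moment at which its call begins: read the wrist's pose just before it.
- hand_in(): hands the job in, once; it reports no verdict.
Trained networks look in a picture, given as the dict that the camera call returned (one of the last four; its "shot" number tells which), for a name from the list of things; names that differ only in an ending like _2 or _b are one class to them, and where a whole thing is asked for, a point or a joint stands for the part that bears it (a point fixed in the world has none). Each returns a list of dicts, best first, with "p" (0 to 1); they miss things now and then, are a little off and sometimes report something else, mostly with a low value. They report only what shows in the picture. A call takes as long as a camera call. They do not tell look-alikes from the thing itself.
- search_frame(picture, name): "bbox" ([left, top, right, bottom] in pixels, round what is visible of it).
- masks_of(picture, name): "region" (420x560 bool, what is visible of it) and "bbox" ([left, top, right, bottom] in pixels, round what is visible of it).
- mark_of(picture, name): "pixel" ([row, column] in pixels: a listed point, or the origin of a listed thing).
The state is a dict: "time_s": time; "joint_positions": joint angles; "qvel": joint speeds; "tau": joint torques, N m; "position": TCP position; "tcp_rot": TCP orientation; "force": force on the tool from outside, world axes, zero at the start; "moment": the same for the moment, N m; "opening": opening from 0.0 (shut) to 1.0 (fully open).
Only numpy, scipy, OpenCV 4.12 (cv2) and the standard library are available. Lean on these libraries where they do the work, as an engineer would, in place of code of your own. Each camera call takes 0.05 s, during which the arm holds its last target. There are 200 camera calls.

TASK

Pick up the steel scoop by its black handle without spilling, push down the spring flap of the blue hopper with the nose of the scoop, and keep the flap held open with it while you tip all four white porcelain pucks inside. Then let the flap spring shut and set the empty scoop down flat in the middle of its wooden board. Keep the red hopper shut and do not disturb the vase, the jar, the mug or the plaster mould.

Things in the scene. Friction and masses are not known exactly. Their poses are not given: they have to be found in the camera images.
- scoop: Open-fronted steel scoop, 140 long x 74 wide, 0.2 kg, on the wooden board. Origin: on its underside, straight below the handle. +x points to the open nose, +z up. Flat floor 3 thick from x=-50 (back wall) to x=+90 (nose edge, no lip); side and back walls 3 thick, 30 high. The pucks slide on its floor when it is tipped by more than 15 to 23 degrees (friction 0.35, varying).
- scoop_handle (a point): Centre of the scoop's handle (55 above its underside): a black bar along the scoop's y, 18 thick in x, 74 long in y, from z=44 to z=66, held at both ends and open beneath. Grasp it from above with the fingers closing along the scoop's x.
- scoop_nose (a point): Middle of the scoop's nose edge, on the underside (x=+90, y=0, z=0 of the scoop).
- scoop_mid (a point): Middle of the scoop's underside (x=+20 of the scoop).
- bat: Flat brown wooden board, 190 (x) x 110 (y) x 15 high, fixed to the bench, on which the scoop starts and must end. Origin: centre of its underside.
- puck1: White porcelain puck, 22 diameter x 16 high, 25 g, one of four standing in the front part of the scoop. Origin: centre of its underside; z is its axis.
- puck2: White porcelain puck, 22 diameter x 16 high, 25 g, one of four standing in the front part of the scoop. Origin: centre of its underside; z is its axis.
- puck3: White porcelain puck, 22 diameter x 16 high, 25 g, one of four standing in the front part of the scoop. Origin: centre of its underside; z is its axis.
- puck4: White porcelain puck, 22 diameter x 16 high, 25 g, one of four standing in the front part of the scoop. Origin: centre of its underside; z is its axis.
- hopper_blue: Grey metal hopper, blue spring flap in its top, blue panels; 150 (x) x 108 (y) x 130 high, walls 4, fixed to the bench. Origin: centre of its underside. +x runs from the hinge side (front, facing away from the robot) to the rear; +z up. Behind the flap, from x=+26 to +75, a fixed deck covers the top at flap height. Inside: one empty space, its floor 4 above the bench.
- flap_blue (a joint): Angle of the blue flap in rad: 0 shut (level), growing as it is pushed down inside, at most 1.35. A spring holds it shut with 0.14 N m, rising by 0.12 N m per rad (3 to 5 N pushed 50 mm from the hinge); the pucks' weight does not open it. It springs shut when let go.
- hopper_blue_hinge (a point): Middle of the blue flap's hinge line on the hopper's top (x=-71, y=0, z=130 of the hopper; axes as the hopper's). The hinge line runs along y. The flap is a plate 95 long x 96 wide x 3 thick, shut flush with the top, reaching from here to hopper x=+24; it swings down into the hopper about the hinge. The opening is 100 wide between the side walls.
- hopper_red: Bystander: hopper of the same shape, size and axes as the blue one, but with a red flap and red panels.
- flap_red (a joint): Angle of the red flap in rad: 0 shut, growing as it is pushed down; sprung like the blue one.
- vase: Bystander: tall slim porcelain vase, white with blue leaves and a pale green foot, 54 diameter x 190 high. Origin: centre of its underside.
- jar: Bystander: amber glass jar with a white cap, 66 diameter x 105 high. Origin: centre of its underside.
- mug: Bystander: unglazed pale mug, 72 diameter x 85 high, handle towards its +y. Origin: centre of its underside.
- mould: Bystander: round plaster casting mould with an orange strap round it, 90 diameter x 70 high. Origin: centre of its underside.
There are look-alikes about, which are no part of the job. Leave any pink or purple look-alike of the scoop alone.

How it is judged (in metres and radians):
On the way, in this order (a step that is already met when the one before it is completed fails the run):
1. the scoop is lifted clear of its board with all four pucks still in it (x of puck1 in the frame of scoop between -0.05 and 0.095 m and z of puck1 in the frame of scoop between -0.005 and 0.03 m and x of puck2 in the frame of scoop between -0.05 and 0.095 m and z of puck2 in the frame of scoop between -0.005 and 0.03 m and x of puck3 in the frame of scoop between -0.05 and 0.095 m and z of puck3 in the frame of scoop between -0.005 and 0.03 m and x of puck4 in the frame of scoop between -0.05 and 0.095 m and z of puck4 in the frame of scoop between -0.005 and 0.03 m and z of scoop in the frame of bat above 0.05 m), for 0.1 s.
2. all four pucks are down inside the blue hopper while the scoop still touches the hopper and its flap is held open by more than 0.3 rad (x of puck1 in the frame of hopper_blue between -0.075 and 0.075 m and y of puck1 in the frame of hopper_blue between -0.054 and 0.054 m and z of puck1 in the frame of hopper_blue between 0 and 0.08 m and x of puck2 in the frame of hopper_blue between -0.075 and 0.075 m and y of puck2 in the frame of hopper_blue between -0.054 and 0.054 m and z of puck2 in the frame of hopper_blue between 0 and 0.08 m and x of puck3 in the frame of hopper_blue between -0.075 and 0.075 m and y of puck3 in the frame of hopper_blue between -0.054 and 0.054 m and z of puck3 in the frame of hopper_blue between 0 and 0.08 m and x of puck4 in the frame of hopper_blue between -0.075 and 0.075 m and y of puck4 in the frame of hopper_blue between -0.054 and 0.054 m and z of puck4 in the frame of hopper_blue between 0 and 0.08 m and value of joint flap_blue above 0.3 rad and contact force between scoop and hopper_blue above 0.3 N), for 0.1 s.
At the end, for the whole second after the job is handed in: All four pucks lie inside the blue hopper, well below its flap; both flaps are shut (under 0.08 rad); the scoop rests flat (under 0.08 rad) and still on the wooden board, its middle within 45 mm of the board's middle (x of puck1 in the frame of hopper_blue between -0.075 and 0.075 m and y of puck1 in the frame of hopper_blue between -0.054 and 0.054 m and z of puck1 in the frame of hopper_blue between 0 and 0.08 m and x of puck2 in the frame of hopper_blue between -0.075 and 0.075 m and y of puck2 in the frame of hopper_blue between -0.054 and 0.054 m and z of puck2 in the frame of hopper_blue between 0 and 0.08 m and x of puck3 in the frame of hopper_blue between -0.075 and 0.075 m and y of puck3 in the frame of hopper_blue between -0.054 and 0.054 m and z of puck3 in the frame of hopper_blue between 0 and 0.08 m and x of puck4 in the frame of hopper_blue between -0.075 and 0.075 m and y of puck4 in the frame of hopper_blue between -0.054 and 0.054 m and z of puck4 in the frame of hopper_blue between 0 and 0.08 m and value of joint each of flap_blue, flap_red below 0.08 rad and horizontal distance between scoop_mid and bat below 0.045 m and angle between scoop's own z axis and vertical below 0.08 rad and z of scoop in the frame of bat between 0.01 and 0.02 m and linear speed of scoop below 0.02 m/s); the robot touches nothing.
It fails at once if the red hopper's flap is pushed open (more than 0.2 rad) (value of joint flap_red above 0.2 rad).
It fails at once if the vase is shifted by more than 30 mm or tilted by more than 0.3 rad (distance of vase from where it was at the start of the episode above 0.03 m or angle between vase's own z axis and vertical above 0.3 rad).
It fails at once if the jar is shifted by more than 30 mm or tilted by more than 0.3 rad (distance of jar from where it was at the start of the episode above 0.03 m or angle between jar's own z axis and vertical above 0.3 rad).
It fails at once if the mug is shifted by more than 30 mm or tilted by more than 0.3 rad (distance of mug from where it was at the start of the episode above 0.03 m or angle between mug's own z axis and vertical above 0.3 rad).
It fails at once if the mould is shifted by more than 30 mm or tilted by more than 0.3 rad (distance of mould from where it was at the start of the episode above 0.03 m or angle between mould's own z axis and vertical above 0.3 rad).
It also fails if it takes over 58 s, if anything falls off the work surface, if the arm or the gripper's body presses on something with over 40 N, if the wrist force passes 120 N, or if a joint passes its speed limit or range.

## Working session

There is one attempt and no reset: what is moved stays moved. The work goes in short steps, Python scripts to look and compute and a tool call to move; the robot and the scene stay as the last step left them, time stands still between calls to the robot, and variables do not carry over. Pictures are saved under pics/ and viewed, about 8 in all and at most 12, crops included, and the job is handed in when it is done.

Besides the shell and the picture viewer there is one more tool, called after ">>>" as name(argument=value, ...), one argument or row to a line, values as JSON. send_rows: Moves the arm, as the interface text tells. Its arguments: {"type":"object","properties":{"moves":{"type":"string"}},"required":["moves"]}

```bash
ls; mkdir -p pics
cat > h.py <<'E'
from rig import *
import numpy as np, cv2
def world(c, px):  # px list of (row,col) -> world points using depth
    out=[]
    for r,q in px:
        r=int(round(r));q=int(round(q))
        z=c["z_map"][r,q]; K=c["mtx"]
        p=np.array([(q-K[0,2])/K[0,0]*z, -(r-K[1,2])/K[1,1]*z, -z])
        out.append(np.array(c["rotation"])@p+np.array(c["origin"]))
    return np.array(out)
def cloud(c):
    z=c["z_map"];K=c["mtx"];r,q=np.mgrid[:420,:560]
    p=np.stack([(q-K[0,2])/K[0,0]*z, -(r-K[1,2])/K[1,1]*z, -z],-1)
    return p@np.array(c["rotation"]).T+np.array(c["origin"])
E
python3 - <<'E'
from h import *
np.set_printoptions(precision=3,suppress=True)
s=read_state();print(s)
ims=[]
for n in("scene","side"):
    c=capture(n);P=cloud(c);ims.append(c["image"])
    cv2.imwrite(f"pics/{n}0.png",c["image"])
    print(n,c["origin"],c["mtx"])
    for t in("scoop","bat","hopper_blue","hopper_red","vase","jar","mug","mould","puck1","scoop_handle"):
        for m in masks_of(c,t)[:4]:
            g=m["region"]&(c["z_map"]>0);Q=P[g]
            if len(Q): print(t,round(m["p"],2),np.round(m["bbox"]),"med",np.median(Q,0),"lo",np.percentile(Q,3,0),"hi",np.percentile(Q,97,0))
E
```

```text
pics
{'time_s': 0.0, 'joint_positions': array([ 56.12 ,  30.279,  82.156,  -0.   ,  67.689, -10.228]), 'qvel': array([ 0.005, -0.064, -0.026,  0.037, -0.109,  0.056]), 'tau': array([ -0.001, -44.005, -17.658,   0.063,   0.058,  -0.   ]), 'position': array([0.25 , 0.572, 0.222]), 'tcp_rot': array([[ 0.401, -0.001, -0.916],
       [ 0.916, -0.002,  0.401],
       [-0.002, -1.   ,  0.   ]]), 'force': array([-0.031, -0.312, -0.477]), 'moment': array([ 0.067, -0.026, -0.014]), 'opening': 1.0022632195023065}
scene [ 1.361 -0.135  0.771] [[406.942   0.    277.775]
 [  0.    406.942 213.603]
 [  0.      0.      1.   ]]
scoop 0.88 [325. 256. 388. 298.] med [0.744 0.139 0.012] lo [0.702 0.083 0.001] hi [0.791 0.218 0.067]
scoop 0.82 [ 67. 248. 136. 295.] med [ 0.647 -0.464  0.014] lo [ 0.605 -0.525  0.001] hi [ 0.693 -0.392  0.067]
scoop 0.78 [243. 236. 298. 286.] med [ 0.687 -0.041  0.033] lo [ 0.604 -0.102  0.017] hi [0.738 0.005 0.082]
bat 0.71 [233. 236. 302. 302.] med [ 0.719 -0.074  0.015] lo [ 0.584 -0.134  0.002] hi [0.769 0.021 0.018]
bat 0.39 [253. 250. 259. 256.] med [ 0.64  -0.083 
[... 2982 characters left out ...]
.545 -0.209  0.131]
mould 0.74 [218. 214. 250. 248.] med [0.448 0.009 0.054] lo [ 0.413 -0.007  0.004] hi [0.49  0.062 0.071]
mould 0.18 [254. 242. 308. 274.] med [ 0.486 -0.251  0.129] lo [ 0.44  -0.298  0.126] hi [ 0.537 -0.201  0.132]
puck1 0.39 [302. 229. 313. 239.] med [ 0.638 -0.045  0.03 ] lo [ 0.63  -0.053  0.02 ] hi [ 0.649 -0.031  0.035]
scoop_handle 0.87 [294. 186. 328. 214.] med [0.74  0.129 0.02 ] lo [ 0.698  0.078 -0.001] hi [0.777 0.196 0.066]
scoop_handle 0.82 [352. 307. 417. 367.] med [ 0.646 -0.478  0.014] lo [ 0.601 -0.528 -0.   ] hi [ 0.687 -0.391  0.066]
scoop_handle 0.65 [286. 210. 336. 253.] med [ 0.668 -0.051  0.031] lo [ 0.591 -0.108  0.014] hi [ 0.732 -0.001  0.08 ]
```

Run:
```python
import cv2
a=cv2.imread("pics/scene0.png");b=cv2.imread("pics/side0.png")
x=cv2.resize(a[150:310,50:470],(798,304));y=cv2.resize(b[150:340,180:440],(400,292))
z=cv2.resize(a[225:310,225:310],(398,292),interpolation=cv2.INTER_CUBIC)
import numpy as np
cv2.imwrite("pics/v1.png",np.vstack([x,np.hstack([y,z])]))
```

```text
(no output)
```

View pics/v1.png

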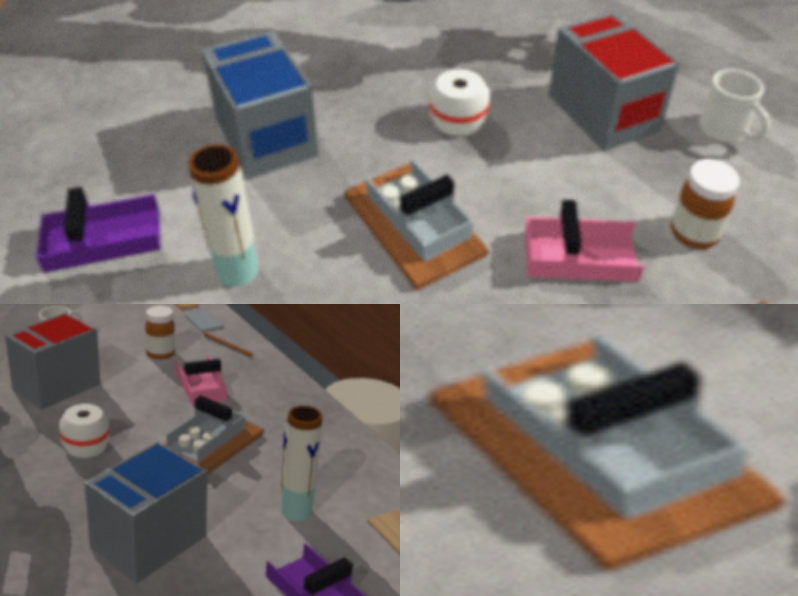

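The first picture shows the steel scoop on the brown board, with its nose and pucks towards the robot. The blue hopper's deck also faces the robot. The moves only allow yaw, so I need to know what happens at the edge of reach. I'll test in free space whether the tool tilts there.

>>> send_rows(
  moves="87 41 0 0 0;87 41 0 0 0;87 41 0 0 0;87 41 0 0 0;87 41 0 0 0;87 41 0 0 0;87 41 0 0 0;87 41 0 0 0;87 41 0 0 0;87 41 0 0 0",
)

```text
time_s: 1.93
position: [0.384, 0.8771, 0.1977]
tcp_rot: [[0.401, 0.016, -0.916], [0.915, 0.04, 0.401], [0.043, -0.999, 0.001]]
force: [-0.5, -0.1, -1.8]
opening: 0.999
```

Run:
```python
from h import *
np.set_printoptions(precision=3,suppress=True)
s=read_state();print(s['joint_positions'],s['position'],np.hypot(*s['position'][:2]),s['tcp_rot'])
```

```text
[ 59.582  64.497  12.7     0.374 100.387  -6.695] [0.384 0.877 0.198] 0.9575125194912596 [[ 0.401  0.016 -0.916]
 [ 0.915  0.04   0.401]
 [ 0.043 -0.999  0.001]]
```

>>> send_rows(
  moves="87 41 0 0 0;87 41 0 0 0;87 41 0 0 0;87 41 0 0 0;87 41 0 0 0;87 41 0 0 0",
)

```text
time_s: 2.43
position: [0.4061, 0.927, 0.1895]
tcp_rot: [[0.392, 0.084, -0.916], [0.896, 0.192, 0.401], [0.209, -0.978, 0.0]]
force: [-0.4, -0.6, -0.2]
opening: 0.998
```

>>> send_rows(
  moves="87 -41 0 0 0;87 -41 0 0 0;87 -41 0 0 0;87 -41 0 0 0;87 0 0 0 0",
)

```text
time_s: 2.85
position: [0.3403, 0.7827, 0.148]
tcp_rot: [[0.395, 0.063, -0.916], [0.903, 0.157, 0.4], [0.169, -0.986, 0.005]]
force: [-2.4, -1.1, -5.4]
opening: 1.0
```

>>> send_rows(
  moves="87 -41 -9 0 0;87 -41 -9 0 0;87 -41 -9 0 0;87 -41 -9 0 0;87 -41 -9 0 0;87 -41 -9 0 0;87 -41 -9 0 0;87 -41 -9 0 0;87 -41 -9 0 0;87 -41 -9 0 0;87 -41 -9 0 0;87 -41 -9 0 0;87 -41 -9 0 0;87 -41 -9 0 0;87 0 0 0 0",
)

```text
time_s: 4.1
position: [0.1166, 0.2649, 0.1649]
tcp_rot: [[0.394, 0.084, -0.915], [0.895, 0.192, 0.403], [0.21, -0.978, 0.0]]
force: [-0.8, 0.8, -0.4]
opening: 0.998
```

Run:
```python
from h import *
np.set_printoptions(precision=3,suppress=True)
s=read_state();print(s['joint_positions'],s['position'],np.hypot(*s['position'][:2]),s['tcp_rot'])
```

```text
[ 36.695   8.298 139.642  15.897  22.267 -43.747] [0.117 0.265 0.165] 0.2894182689493571 [[ 0.394  0.084 -0.915]
 [ 0.895  0.192  0.403]
 [ 0.21  -0.978  0.   ]]
```

>>> send_rows(
  moves="87 -30 -6 0 0;87 -30 -6 0 0;87 -30 -6 0 0;87 -30 -6 0 0;87 0 0 0 0",
)

```text
time_s: 4.52
position: [0.0863, 0.1941, 0.2185]
tcp_rot: [[0.397, 0.074, -0.915], [0.901, 0.156, 0.404], [0.173, -0.985, -0.005]]
force: [0.2, 0.4, 0.4]
opening: 1.001
```

Run:
```python
from h import *
np.set_printoptions(precision=3,suppress=True)
s=read_state();print(s['joint_positions'],s['position'],np.hypot(*s['position'][:2]),s['tcp_rot'])
```

```text
[ 22.525 -12.398 139.938   9.319  45.412 -49.81 ] [0.086 0.194 0.218] 0.21240404243865435 [[ 0.397  0.074 -0.915]
 [ 0.901  0.156  0.404]
 [ 0.173 -0.985 -0.005]]
```

```bash
cat > m.py <<'E'
from h import *
np.set_printoptions(precision=3,suppress=True)
def pts():
    out=[];cs=[]
    for n in("scene","side"):
        c=capture(n);P=cloud(c);ok=c["z_map"]>0
        out.append(P[ok]);cs.append(c["image"][ok])
    return np.vstack(out),np.vstack(cs).astype(int)
def rect(Q):
    return cv2.minAreaRect((Q[:,:2]*1000).astype(np.float32))
E
python3 - <<'E'
from m import *
P,C=pts()
def box(x0,x1,y0,y1,z0,z1):
    return (P[:,0]>x0)&(P[:,0]<x1)&(P[:,1]>y0)&(P[:,1]<y1)&(P[:,2]>z0)&(P[:,2]<z1)
b,g,r=C.T
blue=(b>r+40)
h=box(.35,.62,-.38,-.13,.124,.138);print("hop top",rect(P[h]),P[h].mean(0))
hb=h&blue
print("blue top",hb.sum(),rect(P[hb]))
from scipy import ndimage
# red hopper
h=box(.35,.62,.13,.40,.124,.138);print("red top",rect(P[h]))
s=box(.55,.82,-.16,.05,.07,.1)&(C.max(1)<70);print("handle",s.sum(),rect(P[s]),P[s].mean(0),np.percentile(P[s],[5,95],0))
s=box(.55,.82,-.16,.05,.043,.052)&(C.max(1)>70);print("walltops",s.sum(),rect(P[s]))
s=box(.55,.82,-.16,.05,.009,.019)&(r>b+30);print("board",s.sum(),rect(P[s]))
s=box(.55,.7,-.16,.05,.026,.04)&(C.min(1)>150);print("pucks",s.sum(),rect(P[s]),P[s].mean(0))
s=box(.66,.80,-.38,-.2,.02,.25);print("vase",P[s].min(0),P[s].max(0))
E
```

```text
hop top ((467.19122314453125, -254.87191772460938), (159.97789001464844, 112.2847671508789), 21.339256286621094) [ 0.468 -0.258  0.13 ]
blue top 2328 ((469.02874755859375, -253.99481201171875), (143.31532287597656, 99.18318176269531), 21.018953323364258)
red top ((464.4954528808594, 268.497314453125), (158.42222595214844, 120.28607940673828), 18.392457962036133)
handle 376 ((680.7378540039062, -42.674312591552734), (25.87155532836914, 73.3167724609375), 26.5255069732666) [ 0.684 -0.043  0.079] [[ 0.663 -0.072  0.072]
 [ 0.702 -0.013  0.083]]
walltops 246 ((663.7653198242188, -49.36634826660156), (144.88636779785156, 78.47916412353516), 26.581161499023438)
board 1531 ((669.3795166015625, -55.005584716796875), (193.5509796142578, 113.68215942382812), 25.345754623413086)
pucks 102 ((630.5079956054688, -72.58778381347656), (30.299989700317383, 57.31822204589844), 52.45804214477539) [ 0.63  -0.072  0.034]
vase [ 0.684 -0.314  0.02 ] [ 0.749 -0.254  0.195]
```

```bash
cat > p.py <<'E'
from h import *
from scipy.spatial.transform import Rotation as Ro
np.set_printoptions(precision=3,suppress=True)
def rows(R,p,tgt,turn,n,f,ramp=0):
    """world-straight path to tgt (m) with total turn about tool y; prints rows"""
    w=np.ones(n)
    for i in range(ramp): w[i]=w[-1-i]=(i+1)/(ramp+1)
    w/=w.sum(); d=(np.array(tgt)-p)*1000; out=[]
    R=np.array(R)
    for k in range(n):
        s=R.T@(d*w[k]); out.append(f"{f:g} {s[0]:.0f} {s[1]:.0f} {s[2]:.0f} {turn*w[k]:.1f}")
        R=R@Ro.from_euler('y',turn*w[k],degrees=True).as_matrix()
    print(";".join(out), "|max",round(max(np.linalg.norm(d*w[k]) for k in range(n)),1),round(abs(turn)*w.max(),1)); return R
def st():
    s=read_state();R=s['tcp_rot'];p=s['position'];a=R[:,1]
    print("t",round(s['time_s'],2),"p",p,"r",round(np.hypot(p[0],p[1]),3),"phix",round(np.degrees(np.arctan2(R[1,0],R[0,0])),1),"tilt",round(np.degrees(np.arccos(-a[2])),1),"az",round(np.degrees(np.arctan2(a[1],a[0]))),"open",round(s['opening']*87,1),"j",s['joint_positions'],"F",s['force'])
    return s,R,p
E
python3 - <<'E'
from p import *
s,R,p=st()
rows(R,p,(.42,-.1,.36),0,12,50)
rows(R,(.42,-.1,.36),(.0,-.6,.36),0,16,50)
rows(R,(.0,-.6,.36),(-.4,-.9,.33),0,12,50)
E
```

```text
t 4.62 p [0.088 0.196 0.218] r 0.215 phix 66.2 tilt 9.9 az 65 open 86.7 j [ 22.807 -11.794 139.835   9.424  44.945 -49.656] F [-0.527 -0.4    0.638]
50 -9 -14 -35 0.0;50 -9 -14 -35 0.0;50 -9 -14 -35 0.0;50 -9 -14 -35 0.0;50 -9 -14 -35 0.0;50 -9 -14 -35 0.0;50 -9 -14 -35 0.0;50 -9 -14 -35 0.0;50 -9 -14 -35 0.0;50 -9 -14 -35 0.0;50 -9 -14 -35 0.0;50 -9 -14 -35 0.0 |max 38.9 0.0
50 -39 -7 11 0.0;50 -39 -7 11 0.0;50 -39 -7 11 0.0;50 -39 -7 11 0.0;50 -39 -7 11 0.0;50 -39 -7 11 0.0;50 -39 -7 11 0.0;50 -39 -7 11 0.0;50 -39 -7 11 0.0;50 -39 -7 11 0.0;50 -39 -7 11 0.0;50 -39 -7 11 0.0;50 -39 -7 11 0.0;50 -39 -7 11 0.0;50 -39 -7 11 0.0;50 -39 -7 11 0.0 |max 40.8 0.0
50 -36 -4 20 0.0;50 -36 -4 20 0.0;50 -36 -4 20 0.0;50 -36 -4 20 0.0;50 -36 -4 20 0.0;50 -36 -4 20 0.0;50 -36 -4 20 0.0;50 -36 -4 20 0.0;50 -36 -4 20 0.0;50 -36 -4 20 0.0;50 -36 -4 20 0.0;50 -36 -4 20 0.0 |max 41.7 0.0
```

>>> send_rows(
  moves="50 -9 -14 -35 0;50 -9 -14 -35 0;50 -9 -14 -35 0;50 -9 -14 -35 0;50 -9 -14 -35 0;50 -9 -14 -35 0;50 -9 -14 -35 0;50 -9 -14 -35 0;50 -9 -14 -35 0;50 -9 -14 -35 0;50 -9 -14 -35 0;50 -9 -14 -35 0",
)

```text
time_s: 5.62
position: [0.3958, -0.0734, 0.3508]
tcp_rot: [[0.396, 0.063, -0.916], [0.903, 0.153, 0.401], [0.166, -0.986, 0.004]]
force: [0.1, -0.1, 0.7]
opening: 0.575
```

>>> send_rows(
  moves="50 -39 -7 11 0;50 -39 -7 11 0;50 -39 -7 11 0;50 -39 -7 11 0;50 -39 -7 11 0;50 -39 -7 11 0;50 -39 -7 11 0;50 -39 -7 11 0;50 -39 -7 11 0;50 -39 -7 11 0;50 -39 -7 11 0;50 -39 -7 11 0;50 -39 -7 11 0;50 -39 -7 11 0;50 -39 -7 11 0;50 -39 -7 11 0",
)

```text
time_s: 6.95
position: [0.01, -0.5896, 0.3582]
tcp_rot: [[0.448, 0.041, -0.893], [0.88, 0.159, 0.448], [0.16, -0.986, 0.035]]
force: [1.1, -1.3, 0.2]
opening: 0.571
```

>>> send_rows(
  moves="50 -36 -4 20 0;50 -36 -4 20 0;50 -36 -4 20 0;50 -36 -4 20 0;50 -36 -4 20 0;50 -36 -4 20 0;50 -36 -4 20 0;50 -36 -4 20 0",
)

```text
time_s: 7.62
position: [-0.1834, -0.7762, 0.3516]
tcp_rot: [[0.611, 0.012, -0.792], [0.78, 0.162, 0.605], [0.136, -0.987, 0.09]]
force: [-0.3, -0.8, -0.1]
opening: 0.575
```

```bash
python3 -c "
from p import *
st()"
```

```text
t 7.62 p [-0.183 -0.776  0.352] r 0.798 phix 51.9 tilt 9.4 az 86 open 50.0 j [-110.298   47.26    29.352   -2.79   112.366 -163.434] F [-0.349 -0.785 -0.081]
```

```bash
python3 -c "
from p import *
s,R,p=st()
R=rows(R,p,(-.1,-.9,.33),26,5,50)
rows(R,(-.1,-.9,.33),(-.1,-1.1,.33),0,5,50)"
```

```text
t 7.62 p [-0.183 -0.776  0.352] r 0.798 phix 51.9 tilt 9.4 az 86 open 50.0 j [-110.298   47.26    29.352   -2.79   112.366 -163.434] F [-0.349 -0.785 -0.081]
50 -10 0 -29 5.2;50 -7 0 -29 5.2;50 -4 0 -30 5.2;50 -2 0 -30 5.2;50 1 0 -30 5.2 |max 30.2 5.2
50 -17 -6 -35 0.0;50 -17 -6 -35 0.0;50 -17 -6 -35 0.0;50 -17 -6 -35 0.0;50 -17 -6 -35 0.0 |max 40.0 0.0
```

>>> send_rows(
  moves="50 -10 0 -29 5.2;50 -7 0 -29 5.2;50 -4 0 -30 5.2;50 -2 0 -30 5.2;50 1 0 -30 5.2;50 -17 -6 -35 0;50 -17 -6 -35 0;50 -17 -6 -35 0",
)

```text
time_s: 8.28
position: [-0.0837, -0.8938, 0.2885]
tcp_rot: [[0.896, 0.001, -0.444], [0.443, 0.068, 0.894], [0.031, -0.998, 0.06]]
force: [-0.4, -0.5, 0.0]
opening: 0.571
```

```bash
python3 -c "
from p import *
st()"
```

```text
t 8.28 p [-0.084 -0.894  0.289] r 0.898 phix 26.3 tilt 3.9 az 89 open 49.7 j [-102.192   58.988   12.506   -0.817  112.321 -128.864] F [-0.363 -0.484  0.037]
```

>>> send_rows(
  moves="50 -17 -6 -35 0;50 -17 -6 -35 0;50 0 0 0 0",
)

```text
time_s: 8.53
position: [-0.0778, -0.9123, 0.2744]
tcp_rot: [[0.896, -0.002, -0.445], [0.445, 0.024, 0.895], [0.009, -1.0, 0.022]]
force: [0.6, -0.2, -0.7]
opening: 0.574
```

```bash
python3 -c "
from p import *
s,R,p=st()
rows(R,p,(.25,-.55,.3),0,12,50)
rows(R,(.25,-.55,.3),(.682,-.042,.25),0,16,50)
"
```

```text
t 8.53 p [-0.078 -0.912  0.274] r 0.916 phix 26.4 tilt 1.4 az 95 open 50.0 j [-101.707   59.799   12.592   -0.402  108.912 -128.249] F [ 0.603 -0.24  -0.686]
50 38 -1 15 0.0;50 38 -1 15 0.0;50 38 -1 15 0.0;50 38 -1 15 0.0;50 38 -1 15 0.0;50 38 -1 15 0.0;50 38 -1 15 0.0;50 38 -1 15 0.0;50 38 -1 15 0.0;50 38 -1 15 0.0;50 38 -1 15 0.0;50 38 -1 15 0.0 |max 40.8 0.0
50 38 4 16 0.0;50 38 4 16 0.0;50 38 4 16 0.0;50 38 4 16 0.0;50 38 4 16 0.0;50 38 4 16 0.0;50 38 4 16 0.0;50 38 4 16 0.0;50 38 4 16 0.0;50 38 4 16 0.0;50 38 4 16 0.0;50 38 4 16 0.0;50 38 4 16 0.0;50 38 4 16 0.0;50 38 4 16 0.0;50 38 4 16 0.0 |max 41.8 0.0
```

>>> send_rows(
  moves="50 38 -1 15 0;50 38 -1 15 0;50 38 -1 15 0;50 38 -1 15 0;50 38 -1 15 0;50 38 -1 15 0;50 38 -1 15 0;50 38 -1 15 0;50 38 -1 15 0;50 38 -1 15 0;50 38 -1 15 0;50 38 -1 15 0",
)

```text
time_s: 9.53
position: [0.2465, -0.5515, 0.2983]
tcp_rot: [[0.897, -0.005, -0.442], [0.442, 0.019, 0.897], [0.004, -1.0, 0.019]]
force: [0.6, -0.5, 0.6]
opening: 0.575
```

>>> send_rows(
  moves="50 38 3 16 0;50 38 3 16 0;50 38 3 16 0;50 38 3 16 0;50 38 3 16 0;50 38 3 16 0;50 38 3 16 0;50 38 3 16 0;50 38 3 16 0;50 38 3 16 0;50 38 3 16 0;50 38 3 16 0;50 38 3 16 0;50 38 3 16 0;50 38 3 16 0;50 38 3 16 0;50 0 0 0 0",
)

```text
time_s: 10.95
position: [0.681, -0.0459, 0.2554]
tcp_rot: [[0.894, -0.003, -0.448], [0.448, 0.021, 0.894], [0.006, -1.0, 0.02]]
force: [-0.3, -0.8, -0.1]
opening: 0.572
```

```bash
cat > w.py <<'E'
from p import *
def wcloud():
    s=read_state(); c=capture("wrist"); z=c["z_map"];K=c["mtx"];v,u=np.mgrid[:420,:560]
    x=(u-K[0,2])/K[0,0]; y=(v-K[1,2])/K[1,1]; th=np.hypot(x,y); k=np.tan(th)/np.maximum(th,1e-9)
    pc=np.stack([x*k*z,-y*k*z,-z,np.ones_like(z)],-1)
    t=pc@np.array(c["tool_from_camera"]).T
    return c,t[...,:3]@s["tcp_rot"].T+s["position"],(z>0)&(th<1.3)
E
python3 - <<'E'
from w import *
s,R,p=st()
c,P,ok=wcloud();cv2.imwrite("pics/w1.png",c["image"]);C=c["image"]
h=ok&(P[...,2]>.074)&(P[...,2]<.09)&(C.max(2)<80)&(abs(P[...,0]-.68)<.07)&(abs(P[...,1]+.043)<.07)
print(h.sum(),cv2.minAreaRect((P[h][:,:2]*1000).astype(np.float32)),P[h].mean(0),mark_of(c,"scoop_handle")[:2])
E
```

```text
t 10.95 p [ 0.681 -0.046  0.255] r 0.683 phix 26.6 tilt 1.2 az 99 open 49.7 j [-13.719  33.249  70.702   1.147  76.526 -40.631] F [-0.319 -0.843 -0.128]
1136 ((682.4378051757812, -41.174072265625), (17.81409454345703, 74.5660400390625), 26.93946647644043) [ 0.682 -0.04   0.082] [{'pixel': [80.1, 385.4], 'p': 0.94}, {'pixel': [241.9, 84.7], 'p': 0.71}]
```

View pics/w1.png

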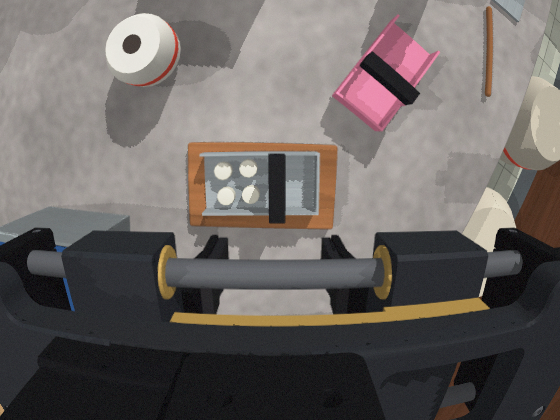

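The wrist view shows the handle at pixel (185, 277), with four pucks in the nose at about (180, 238). The measured bar is 17.8 x 74.6 mm at 26.9°, which matches the given size. Descending to grasp.

>>> send_rows(
  moves="50 2 20 0 0.3;50 0 40 0 0;50 0 40 0 0;50 0 40 0 0;50 0 30 0 0;50 0 20 0 0;50 0 12 -1 0;50 0 0 0 0",
)

```text
time_s: 11.72
position: [0.6752, -0.0512, 0.053]
tcp_rot: [[0.9, -0.011, -0.435], [0.436, 0.018, 0.9], [-0.002, -1.0, 0.021]]
force: [-0.1, -1.0, -0.4]
opening: 0.572
```

```bash
python3 -c "
from p import *
st()"
```

```text
t 11.72 p [ 0.675 -0.051  0.053] r 0.677 phix 25.8 tilt 1.2 az 122 open 49.8 j [-14.161  46.078  80.198   1.039  54.598 -40.592] F [-0.1   -0.996 -0.362]
```

>>> send_rows(
  moves="50 10 0 5 0.7;50 0 0 0 0;50 0 0 0 0",
)

```text
time_s: 11.97
position: [0.6859, -0.0422, 0.0585]
tcp_rot: [[0.905, -0.001, -0.426], [0.426, 0.016, 0.904], [0.006, -1.0, 0.015]]
force: [-0.5, 0.1, 1.0]
opening: 0.578
```

Run:
```python
from w import *
s,R,p=st();s,R,p=st()
c,P,ok=wcloud();cv2.imwrite("pics/w2.png",c["image"]);C=c["image"]
st()
h=ok&(P[...,2]>.074)&(P[...,2]<.09)&(C.max(2)<80)&(abs(P[...,0]-.68)<.07)&(abs(P[...,1]+.043)<.07)
if h.sum(): print(h.sum(),cv2.minAreaRect((P[h][:,:2]*1000).astype(np.float32)),P[h].mean(0))
```

```text
t 11.97 p [ 0.686 -0.042  0.059] r 0.687 phix 25.2 tilt 0.9 az 94 open 50.3 j [-13.207  46.068  78.946   1.048  55.261 -39.046] F [-0.455  0.103  0.967]
t 11.97 p [ 0.686 -0.042  0.059] r 0.687 phix 25.2 tilt 0.9 az 94 open 50.3 j [-13.207  46.068  78.946   1.048  55.261 -39.046] F [-0.455  0.103  0.967]
t 12.02 p [ 0.685 -0.042  0.058] r 0.687 phix 25.2 tilt 0.9 az 96 open 49.7 j [-13.218  46.06   78.986   1.044  55.259 -39.045] F [ 0.479 -0.191 -0.125]
4447 ((681.8630981445312, -37.89929962158203), (57.154945373535156, 61.868309020996094), 70.1844711303711) [ 0.678 -0.032  0.082]
```

View pics/w2.png

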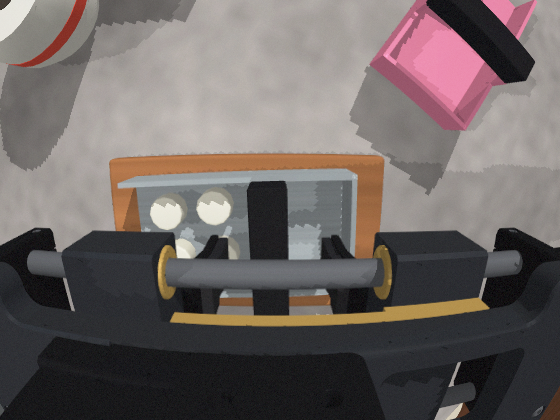

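The picture shows the bar at column 267, standing upright between the two fingers. The pucks are still in place. I'll lower a little and close.

>>> send_rows(
  moves="50 -2 6 2 -1.4;50 0 0 0 0;10 0 0 0 0;10 0 0 0 0;10 0 0 0 0;10 0 0 0 0;10 0 0 0 0",
)

```text
time_s: 12.6
position: [0.6819, -0.0407, 0.051]
tcp_rot: [[0.894, -0.004, -0.448], [0.448, 0.017, 0.894], [0.004, -1.0, 0.017]]
force: [0.0, 0.1, -0.0]
opening: 0.283
```

```bash
python3 -c "
from p import *
st()"
```

```text
t 12.6 p [ 0.682 -0.041  0.051] r 0.683 phix 26.6 tilt 1.0 az 104 open 24.6 j [-13.163  46.461  79.613   1.079  54.375 -40.399] F [ 0.036  0.091 -0.007]
```

>>> send_rows(
  moves="10 0 0 0 0;10 0 0 0 0;10 0 0 0 0;10 0 -4 0 0;10 0 -10 0 0;10 0 -18 0 0;10 0 -25 0 0;10 0 -30 0 0;10 0 -30 0 0;10 0 -20 0 0;10 0 -10 0 0;10 0 0 0 0",
)

```text
time_s: 13.6
position: [0.684, -0.0434, 0.2013]
tcp_rot: [[0.894, 0.002, -0.448], [0.448, 0.015, 0.894], [0.008, -1.0, 0.013]]
force: [0.1, -0.6, -3.0]
opening: 0.206
```

Run:
```python
from w import *
s,R,p=st()
c=capture("side");cv2.imwrite("pics/s2.png",cv2.resize(c["image"][120:300,220:420],(600,540)))
```

```text
t 13.6 p [ 0.684 -0.043  0.201] r 0.685 phix 26.6 tilt 0.9 az 84 open 17.9 j [-13.35   36.231  73.871   0.937  70.016 -40.278] F [ 0.098 -0.607 -2.983]
```

View pics/s2.png

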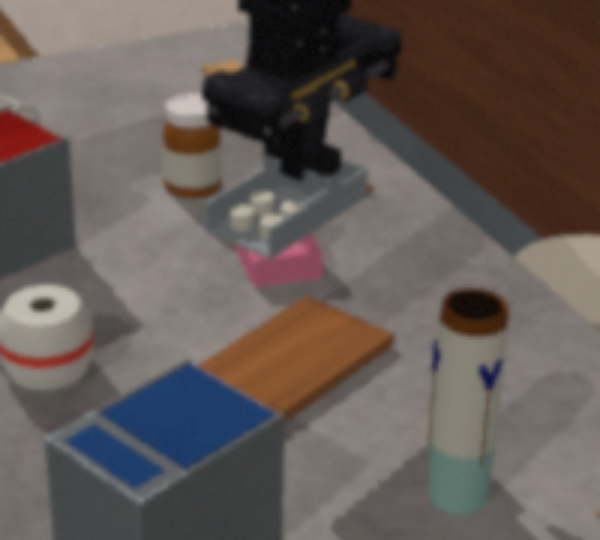

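The scoop is lifted with all four pucks still in its front, and the board underneath is empty. Next I turn the nose outward and carry it to the reach limit, to tilt the tool nose-up.

Run:
```python
from p import *
s,R,p=st()
R2=rows(R,p,(.79,.30,.36),155,24,10,1)
print(R2)
```

```text
t 13.65 p [ 0.683 -0.043  0.199] r 0.684 phix 26.6 tilt 0.9 az 98 open 17.9 j [-13.351  36.364  74.018   0.934  69.972 -40.276] F [ 0.109  0.535 -3.566]
10 5 -3 6 3.4;10 10 -7 12 6.7;10 9 -7 13 6.7;10 7 -7 14 6.7;10 5 -7 15 6.7;10 4 -7 15 6.7;10 2 -7 16 6.7;10 -0 -7 16 6.7;10 -2 -7 16 6.7;10 -4 -7 15 6.7;10 -5 -7 15 6.7;10 -7 -7 14 6.7;10 -9 -7 13 6.7;10 -10 -7 12 6.7;10 -12 -7 11 6.7;10 -13 -7 9 6.7;10 -14 -7 8 6.7;10 -15 -7 6 6.7;10 -15 -7 4 6.7;10 -16 -7 2 6.7;10 -16 -7 1 6.7;10 -16 -7 -1 6.7;10 -15 -7 -3 6.7;10 -7 -3 -2 3.4 |max 17.1 6.7
[[-0.621 -0.002  0.784]
 [-0.784  0.016 -0.621]
 [-0.011 -1.    -0.012]]
```

>>> send_rows(
  moves="10 5 -3 6 3.4;10 10 -7 12 6.7;10 9 -7 13 6.7;10 7 -7 14 6.7;10 5 -7 15 6.7;10 4 -7 15 6.7;10 2 -7 16 6.7;10 0 -7 16 6.7;10 -2 -7 16 6.7;10 -4 -7 15 6.7;10 -5 -7 15 6.7;10 -7 -7 14 6.7",
)

```text
time_s: 14.65
position: [0.7343, 0.1298, 0.2771]
tcp_rot: [[0.632, -0.011, 0.775], [-0.775, 0.016, 0.632], [-0.019, -1.0, 0.002]]
force: [-0.4, -0.3, -3.0]
opening: 0.203
```

>>> send_rows(
  moves="10 -9 -7 13 6.7;10 -10 -7 12 6.7;10 -12 -7 11 6.7;10 -13 -7 9 6.7;10 -14 -7 8 6.7;10 -15 -7 6 6.7;10 -15 -7 4 6.7;10 -16 -7 2 6.7;10 -16 -7 1 6.7;10 -16 -7 -1 6.7;10 -15 -7 -3 6.7;10 -7 -3 -2 3.4;10 0 0 0 0",
)

```text
time_s: 15.73
position: [0.7867, 0.3047, 0.3595]
tcp_rot: [[-0.609, -0.009, 0.793], [-0.793, 0.016, -0.609], [-0.008, -1.0, -0.017]]
force: [-0.4, 0.4, -2.6]
opening: 0.207
```

Run:
```python
from p import *
s,R,p=st()
u=np.array([np.cos(np.radians(21.2)),np.sin(np.radians(21.2)),0])
rows(R,p,p+u*.2,0,10,10,2)
```

```text
t 15.73 p [0.787 0.305 0.36 ] r 0.844 phix -127.5 tilt 1.1 az 118 open 18.0 j [ 13.233  46.882  28.447   1.066 104.944 141.013] F [-0.418  0.356 -2.582]
10 -7 -0 4 0.0;10 -14 -0 9 0.0;10 -21 -0 13 0.0;10 -21 -0 13 0.0;10 -21 -0 13 0.0;10 -21 -0 13 0.0;10 -21 -0 13 0.0;10 -21 -0 13 0.0;10 -14 -0 9 0.0;10 -7 -0 4 0.0 |max 25.0 0.0
```

>>> send_rows(
  moves="10 -7 0 4 0;10 -14 0 9 0;10 -21 0 13 0;10 -21 0 13 0;10 -21 0 13 0;10 -21 0 13 0;10 -21 0 13 0;10 -21 0 13 0;10 -21 0 13 0;10 -21 0 13 0;10 -21 0 13 0;10 -21 0 13 0",
)

```text
time_s: 16.73
position: [0.8898, 0.341, 0.3113]
tcp_rot: [[-0.603, 0.122, 0.788], [-0.788, 0.065, -0.613], [-0.127, -0.99, 0.057]]
force: [0.2, 0.4, -4.1]
opening: 0.204
```

Run:
```python
from p import *
s,R,p=st();print(R)
```

```text
t 16.73 p [0.89  0.341 0.311] r 0.953 phix -127.4 tilt 8.0 az 28 open 17.7 j [ 13.636  57.669  12.556   2.026 102.037 141.852] F [ 0.198  0.417 -4.14 ]
[[-0.603  0.122  0.788]
 [-0.788  0.065 -0.613]
 [-0.127 -0.99   0.057]]
```

>>> send_rows(
  moves="10 -27 4 17 0;10 -27 4 17 0;10 -27 5 17 0;10 -27 6 17 0;10 -27 7 17 0;10 -27 8 17 0;10 -27 9 17 0;10 -27 10 17 0",
)

```text
time_s: 17.4
position: [0.9573, 0.3646, 0.2493]
tcp_rot: [[-0.577, 0.268, 0.772], [-0.775, 0.12, -0.621], [-0.259, -0.956, 0.138]]
force: [-0.1, 0.1, -2.5]
opening: 0.202
```

Run:
```python
from p import *
s,R,p=st();print(R)
u=np.array([np.cos(np.radians(21.2)),np.sin(np.radians(21.2)),0]);print(R.T@u*35)
```

```text
t 17.4 p [0.957 0.365 0.249] r 1.024 phix -126.7 tilt 17.1 az 24 open 17.6 j [ 13.711  62.204  12.554   3.058  88.413 141.82 ] F [-0.119  0.053 -2.525]
[[-0.577  0.268  0.772]
 [-0.775  0.12  -0.621]
 [-0.259 -0.956  0.138]]
[-28.62   10.277  17.329]
```

>>> send_rows(
  moves="10 -29 5 18 0;10 -29 5 18 0;10 -29 5 18 0;10 -29 6 18 0;10 -29 6 18 0;10 -29 7 18 0;10 -29 7 18 0;10 -29 8 18 0;10 -29 8 18 0;10 -29 9 18 0",
)

```text
time_s: 18.23
position: [1.0229, 0.3882, 0.2496]
tcp_rot: [[-0.507, 0.46, 0.729], [-0.745, 0.191, -0.639], [-0.433, -0.867, 0.246]]
force: [-0.2, -0.4, -3.6]
opening: 0.209
```

Run:
```python
from p import *
s,R,p=st();print(R)
```

```text
t 18.23 p [1.023 0.388 0.25 ] r 1.094 phix -124.2 tilt 29.9 az 23 open 18.2 j [ 13.722  63.859  12.55    4.581  74.05  141.491] F [-0.179 -0.428 -3.563]
[[-0.507  0.46   0.729]
 [-0.745  0.191 -0.639]
 [-0.433 -0.867  0.246]]
```

Run:
```python
from p import *
s,R,p=st()
R2=rows(R,p,(.80,.14,.36),0,12,10,2)
# hover: nose above N
N=np.array([.460,-.258,.24]); nt=np.array([-.09,.036,0])
R3=R@Ro.from_euler('y',-40,degrees=True).as_matrix()
T=N-R3@nt; print("hover TCP",T, "nose dir",-R3[:,0])
rows(R,np.array([.80,.14,.36]),T,-40,16,10,2)
```

```text
t 18.23 p [1.023 0.388 0.25 ] r 1.094 phix -124.2 tilt 29.9 az 23 open 18.2 j [ 13.722  63.859  12.55    4.581  74.05  141.491] F [-0.179 -0.428 -3.563]
10 8 -8 1 0.0;10 17 -16 2 0.0;10 25 -25 2 0.0;10 25 -25 2 0.0;10 25 -25 2 0.0;10 25 -25 2 0.0;10 25 -25 2 0.0;10 25 -25 2 0.0;10 25 -25 2 0.0;10 25 -25 2 0.0;10 17 -16 2 0.0;10 8 -8 1 0.0 |max 35.1 0.0
hover TCP [ 0.451 -0.353  0.256] nose dir [-0.08   0.981  0.174]
10 14 -4 1 -1.0;10 28 -8 1 -1.9;10 42 -12 0 -2.9;10 42 -12 -2 -2.9;10 42 -12 -4 -2.9;10 42 -12 -6 -2.9;10 41 -12 -8 -2.9;10 41 -12 -10 -2.9;10 40 -12 -12 -2.9;10 40 -12 -14 -2.9;10 39 -12 -16 -2.9;10 38 -12 -18 -2.9;10 37 -12 -20 -2.9;10 36 -12 -22 -2.9;10 23 -8 -16 -1.9;10 11 -4 -8 -1.0 |max 43.8 2.9
```

>>> send_rows(
  moves="10 8 -8 1 0;10 17 -16 2 0;10 25 -25 2 0;10 25 -25 2 0;10 25 -25 2 0;10 25 -25 2 0;10 25 -25 2 0;10 25 -25 2 0;10 25 -25 2 0;10 25 -25 2 0;10 17 -16 2 0;10 8 -8 1 0",
)

```text
time_s: 19.23
position: [0.797, 0.1375, 0.3654]
tcp_rot: [[-0.508, 0.463, 0.727], [-0.745, 0.189, -0.64], [-0.433, -0.866, 0.249]]
force: [-0.1, 0.1, -2.1]
opening: 0.203
```

Run:
```python
from p import *
s,R,p=st()
N=np.array([.460,-.258,.24]); nt=np.array([-.09,.036,0])
R3=R@Ro.from_euler('y',-40,degrees=True).as_matrix()
T=N-R3@nt; print("hover TCP",T, "nose dir",-R3[:,0])
rows(R,p,T,-40,18,10,2)
```

```text
t 19.23 p [0.797 0.138 0.365] r 0.809 phix -124.3 tilt 30.0 az 22 open 17.7 j [ -2.725  28.107  69.182  14.709  55.972 119.876] F [-0.051  0.121 -2.117]
hover TCP [ 0.45  -0.353  0.256] nose dir [-0.078  0.982  0.172]
10 12 -3 1 -0.8;10 25 -7 1 -1.7;10 37 -10 1 -2.5;10 37 -10 -1 -2.5;10 37 -10 -3 -2.5;10 37 -10 -4 -2.5;10 36 -10 -6 -2.5;10 36 -10 -7 -2.5;10 36 -10 -9 -2.5;10 35 -10 -11 -2.5;10 35 -10 -12 -2.5;10 34 -10 -14 -2.5;10 34 -10 -15 -2.5;10 33 -10 -17 -2.5;10 32 -10 -18 -2.5;10 31 -10 -19 -2.5;10 20 -7 -14 -1.7;10 10 -3 -7 -0.8 |max 38.2 2.5
```

>>> send_rows(
  moves="10 12 -3 1 -0.8;10 25 -7 1 -1.7;10 37 -10 1 -2.5;10 37 -10 -1 -2.5;10 37 -10 -3 -2.5;10 37 -10 -4 -2.5;10 36 -10 -6 -2.5;10 36 -10 -7 -2.5;10 36 -10 -9 -2.5;10 35 -10 -11 -2.5;10 35 -10 -12 -2.5;10 34 -10 -14 -2.5;10 34 -10 -15 -2.5;10 33 -10 -17 -2.5;10 32 -10 -18 -2.5;10 31 -10 -19 -2.5;10 20 -7 -14 -1.7;10 10 -3 -7 -0.8;10 0 0 0 0",
)

```text
time_s: 20.82
position: [0.4496, -0.3564, 0.2545]
tcp_rot: [[0.075, 0.46, 0.885], [-0.983, 0.183, -0.012], [-0.168, -0.869, 0.466]]
force: [1.0, 0.3, -3.3]
opening: 0.203
```

```bash
cat > b.py <<'E'
from p import *
nt=np.array([-.09,.036,0])
def pivot(R,p,Ns,turns,f=10):
    """nose waypoints Ns, turn per row"""
    out=[]
    for N,t in zip(Ns,turns):
        R2=R@Ro.from_euler('y',t,degrees=True).as_matrix()
        q=N-R2@nt; s=R.T@(q-p)*1000
        s=np.round(s); out.append(f"{f} {s[0]:.0f} {s[1]:.0f} {s[2]:.0f} {t:.1f}")
        p=p+R@s/1000; R=R2
        if np.linalg.norm(s)>41: print("TOO LONG",np.linalg.norm(s))
    print(";".join(out)); print("end",p,"nose",p+R@nt,"nosedir",-R[:,0],"roll z",-R[2,2]); return R,p
E
python3 - <<'E'
from b import *
s,R,p=st()
print("nose now",p+R@nt,-R[:,0])
# total turn for tool x at max z
z=np.array([0,0,1.]); a=R[:,1]; xf=z-(z@a)*a; xf/=np.linalg.norm(xf)
t=np.degrees(np.arctan2(xf@-R[:,2],xf@R[:,0]));print("turn needed",t,"az final",np.degrees(np.arctan2(-xf[1],-xf[0])))
c=capture("scene");cv2.imwrite("pics/s3.png",cv2.resize(c["image"][90:270,90:310],(660,540)))
E
```

```text
t 20.82 p [ 0.45  -0.356  0.254] r 0.574 phix -85.6 tilt 29.7 az 22 open 17.7 j [-65.581  22.438  98.195  33.887  62.439   5.631] F [ 1.045  0.298 -3.348]
nose now [ 0.459 -0.261  0.238] [-0.075  0.983  0.168]
turn needed -109.8103296874593 az final -158.26185256474565
```

View pics/s3.png

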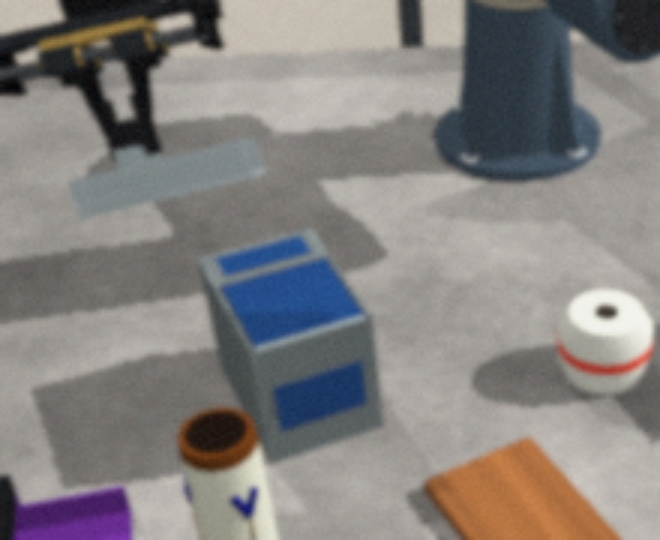

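```bash
cat > b2.py <<'E'
from b import *
c0=np.array([.468,-.2545,0]);al=np.radians(201.2)
H=np.array([[np.cos(al),-np.sin(al),0],[np.sin(al),np.cos(al),0],[0,0,1]])
gx,gy=np.meshgrid(np.linspace(-50,90,29),np.linspace(-37,37,16))
G=np.stack([-gx.ravel(),0*gx.ravel()+36,gy.ravel()],1)/1000  # underside in tool frame
def clear(R,p):
    q=((p+G@R.T)-c0)@H*1000
    foot=(abs(q[:,0])<75)&(abs(q[:,1])<54)
    op=(q[:,0]>-71)&(q[:,0]<24)&(abs(q[:,1])<50)
    m=foot&~op; pen=op
    d=np.degrees(np.arctan2(130-q[op,2],q[op,0]+71)).max() if op.any() else 0
    return round((q[m,2]-130).min(),1) if m.any() else None, round(d,1)
E
python3 - <<'E'
from b2 import *
s,R,p=st()
zs=[.232,.218,.202,.188,.174,.164,.157,.150,.142,.134,.126,.118,.111,.104,.098,.094,.091]
ts=[-5.2]+[-6.5]*15+[-7.1]
ts=np.array(ts)*109.8/abs(sum(ts)); ts=np.round(ts,1)
xy=np.array([.4605,-.2575])
R0,p0=R,p
Rk,pk=R,p
for k in range(len(ts)):
    Rk=Rk@Ro.from_euler('y',ts[k],degrees=True).as_matrix();N=np.r_[xy,zs[k]];pk=N-Rk@nt
    print(k,zs[k],round(ts[:k+1].sum(),1),"clear,flapdeg",clear(Rk,pk))
pivot(R0,p0,[np.r_[xy,z] for z in zs],ts)
E
```

```text
t 20.87 p [ 0.45  -0.354  0.255] r 0.573 phix -85.5 tilt 29.7 az 22 open 17.6 j [-65.439  22.378  98.283  33.964  62.536   5.698] F [ 0.31  0.48 -3.63]
0 0.232 -5.2 clear,flapdeg (np.float64(76.6), np.float64(-44.4))
1 0.218 -11.7 clear,flapdeg (np.float64(65.8), np.float64(-39.7))
2 0.202 -18.2 clear,flapdeg (np.float64(52.8), np.float64(-33.5))
3 0.188 -24.7 clear,flapdeg (np.float64(39.7), np.float64(-27.1))
4 0.174 -31.2 clear,flapdeg (np.float64(26.0), np.float64(-20.1))
5 0.164 -37.7 clear,flapdeg (np.float64(16.5), np.float64(-14.7))
6 0.157 -44.2 clear,flapdeg (np.float64(10.2), np.float64(-10.6))
7 0.15 -50.7 clear,flapdeg (np.float64(4.2), np.float64(-6.6))
8 0.142 -57.2 clear,flapdeg (np.float64(-2.6), np.float64(-1.7))
9 0.134 -63.7 clear,flapdeg (np.float64(-9.3), np.float64(2.6))
10 0.126 -70.2 clear,flapdeg (np.float64(-15.8), np.float64(7.7))
11 0.118 -76.7 clear,flapdeg (np.float64(-22.1), np.float64(12.5))
12 0.111 -83.2 clear,flapdeg (np.float64(-9.6), np.float64(16.3))
13 0.104 -89.7 clear,flapdeg (np.float64(-11.5), np.float64(19.9))
14 0.098 -96.2 clear,flapdeg (np.float64(-5.1), np.float64(22.9))
15 0.094 -102.7 clear,flapdeg (np.float64(9.0), np.float64(24.9))
16 0.091 -109.8 clear,flapdeg (np.float64(8.0), np.float64(26.4))
10 -1 6 5 -5.2;10 2 13 4 -6.5;10 0 14 2 -6.5;10 -0 12 3 -6.5;10 -1 12 4 -6.5;10 -2 9 5 -6.5;10 -1 6 7 -6.5;10 -2 6 7 -6.5;10 -3 7 7 -6.5;10 -3 7 7 -6.5;10 -3 7 7 -6.5;10 -4 6 8 -6.5;10 -3 7 8 -6.5;10 -4 6 9 -6.5;10 -4 5 9 -6.5;10 -2 3 9 -6.5;10 -2 3 11 -7.1
end [ 0.517 -0.236  0.167] nose [ 0.461 -0.258  0.091] nosedir [-0.807 -0.321 -0.496] roll z -0.002654527235494918
```

Run:
```python
from b2 import *
s,R,p=st()
Rk=R
for tot in [-50.7,-63.7,-76.7,-83.2,-89.7,-96.2,-102.7,-109.8]:
    Rk=R@Ro.from_euler('y',tot,degrees=True).as_matrix();best=[]
    for hx in range(-45,13,3):
        for hy in range(-20,21,5):
            for z in range(160,84,-3):
                N=c0+H@np.array([hx,hy,0])/1000;N[2]=z/1000
                cl,d=clear(Rk,N-Rk@nt)
                if cl is not None and cl<5: break
                best.append((d,hx,hy,z,cl))
    best.sort(reverse=True);print(tot,[b for b in best[:3]], "hy0",[b for b in best if b[2]==0][:2])
```

```text
t 20.87 p [ 0.45  -0.354  0.255] r 0.573 phix -85.5 tilt 29.7 az 22 open 17.6 j [-65.439  22.378  98.283  33.964  62.536   5.698] F [ 0.31  0.48 -3.63]
-50.7 [(np.float64(10.4), -45, -20, 136, np.float64(5.3)), (np.float64(9.9), -42, -20, 136, np.float64(5.3)), (np.float64(9.4), -39, -20, 136, np.float64(5.3))] hy0 [(np.float64(4.1), -45, 0, 142, np.float64(6.3)), (np.float64(3.9), -42, 0, 142, np.float64(6.3))]
-63.7 [(np.float64(18.4), -45, -20, 127, np.float64(5.9)), (np.float64(17.4), -42, -20, 127, np.float64(5.9)), (np.float64(16.5), -39, -20, 127, np.float64(5.9))] hy0 [(np.float64(5.0), -45, 0, 139, np.float64(7.7)), (np.float64(4.7), -42, 0, 139, np.float64(7.7))]
-76.7 [(np.float64(23.9), -45, -15, 121, np.float64(5.6)), (np.float64(22.5), -42, -15, 121, np.float64(7.1)), (np.float64(21.2), -39, -15, 121, np.float64(7.8))] hy0 [(np.float64(9.3), -45, 0, 133, np.float64(7.4)), (np.float64(8.7), -42, 0, 133, np.float64(7.4))]
-83.2 [(np.float64(25.6), -30, -15, 112, np.float64(5.8)), (np.float64(25.4), -36, -10, 115, np.float64(5.5)), (np.float64(25.4), -36, -15, 115, np.floa
[... 445 characters left out ...]
oat64(26.5), 9, -10, 91, np.float64(6.5)), (np.float64(26.5), 3, -10, 94, np.float64(5.9))] hy0 [(np.float64(25.1), -24, 0, 109, np.float64(5.8)), (np.float64(25.0), -30, 0, 112, np.float64(5.3))]
-102.7 [(np.float64(27.2), 6, 0, 91, np.float64(5.1)), (np.float64(27.2), 6, -5, 91, np.float64(5.1)), (np.float64(27.2), 6, -10, 91, np.float64(5.1))] hy0 [(np.float64(27.2), 6, 0, 91, np.float64(5.1)), (np.float64(27.1), 12, 0, 88, np.float64(5.2))]
-109.8 [(np.float64(27.9), 9, 10, 88, np.float64(5.0)), (np.float64(27.9), 9, 5, 88, np.float64(5.0)), (np.float64(27.9), 9, 0, 88, np.float64(5.0))] hy0 [(np.float64(27.9), 9, 0, 88, np.float64(5.0)), (np.float64(27.3), -18, 0, 103, np.float64(5.2))]
```

```bash
cat > w2n.py <<'E'
from b2 import *
def go(R,p,wp,ts):
    Ns=[]
    for hx,hy,z in wp:
        N=c0+H@np.array([hx,hy,0])/1000;N[2]=z/1000;Ns.append(N)
    Rk=R
    for k,N in enumerate(Ns):
        Rk=Rk@Ro.from_euler('y',ts[k],degrees=True).as_matrix();print(clear(Rk,N-Rk@nt),end=" ")
    print();return pivot(R,p,Ns,ts)
E
python3 - <<'E'
from w2n import *
s,R,p=st();q=((p+R@nt)-c0)@H*1000;print(q)
n=8;wp=[q+(np.array([-38,-18,148])-q)*(k+1)/n for k in range(n)]
go(R,p,wp,[-6.4]*8)
E
```

```text
t 20.87 p [ 0.45  -0.354  0.255] r 0.573 phix -85.5 tilt 29.7 az 22 open 17.6 j [-65.439  22.378  98.283  33.964  62.536   5.698] F [ 0.31  0.48 -3.63]
[  9.068   1.185 238.903]
(np.float64(72.1), np.float64(-42.1)) (np.float64(64.2), np.float64(-36.9)) (np.float64(56.0), np.float64(-30.7)) (np.float64(47.8), np.float64(-27.1)) (np.float64(39.7), np.float64(-22.6)) (np.float64(31.9), np.float64(-17.2)) (np.float64(27.3), np.float64(-10.6)) (np.float64(17.7), np.float64(-2.2)) 
10 -3 13 9 -6.4;10 -2 13 9 -6.4;10 -3 12 9 -6.4;10 -3 13 10 -6.4;10 -3 13 9 -6.4;10 -3 13 10 -6.4;10 -3 13 11 -6.4;10 -3 12 10 -6.4
end [ 0.546 -0.287  0.203] nose [ 0.496 -0.224  0.148] nosedir [-0.737  0.625 -0.256] roll z -0.42488262183830067
```

>>> send_rows(
  moves="10 -3 13 9 -6.4;10 -2 13 9 -6.4;10 -3 12 9 -6.4;10 -3 13 10 -6.4;10 -3 13 9 -6.4;10 -3 13 10 -6.4;10 -3 13 11 -6.4;10 -3 12 10 -6.4;10 0 0 0 0",
)

```text
time_s: 21.62
position: [0.5474, -0.2788, 0.2019]
tcp_rot: [[0.744, 0.457, 0.487], [-0.618, 0.196, 0.761], [0.253, -0.868, 0.428]]
force: [-0.4, 0.5, -2.9]
opening: 0.206
```

Run:
```python
from w2n import *
s,R,p=st();q=((p+R@nt)-c0)@H*1000;print("nose hop",q, -R[:,0])
z=np.array([0,0,1.]); a=R[:,1]; xf=z-(z@a)*a; xf/=np.linalg.norm(xf)
t=np.degrees(np.arctan2(xf@-R[:,2],xf@R[:,0]));print("turn needed",t)
wp=[(-37,-18,138),(-36,-18,130),(-33,-17,125),(-30,-15,120),(-24,-15,114),(-12,-14,106),(-2,-10,99),(5,-5,94),(9,-1,91),(9,0,90)]
ts=[-6.5]*8; r=t-sum(ts); ts=np.round(ts+[r*.7,r*.3],1)
go(R,p,wp,ts)
c=capture("wrist");cv2.imwrite("pics/w3.png",c["image"])
```

```text
t 21.62 p [ 0.547 -0.279  0.202] r 0.614 phix -39.7 tilt 29.8 az 23 open 17.9 j [-51.782  27.837  99.233  37.977  51.245 -39.391] F [-0.425  0.534 -2.903]
nose hop [-40.757 -25.315 147.945] [-0.744  0.618 -0.253]
turn needed -59.44730676334147
(np.float64(11.3), np.float64(6.5)) (np.float64(7.2), np.float64(13.1)) (np.float64(8.0), np.float64(16.3)) (np.float64(6.8), np.float64(19.3)) (np.float64(8.9), np.float64(21.9)) (np.float64(9.2), np.float64(23.8)) (np.float64(7.9), np.float64(25.1)) (np.float64(6.9), np.float64(25.9)) (np.float64(7.4), np.float64(26.4)) (np.float64(7.2), np.float64(26.9)) 
10 1 7 -1 -6.5;10 -3 6 7 -6.5;10 -4 3 5 -6.5;10 -3 3 6 -6.5;10 -7 2 6 -6.5;10 -14 1 3 -6.5;10 -10 1 2 -6.5;10 -8 1 4 -6.5;10 -5 0 4 -5.2;10 -1 1 2 -2.2
end [ 0.515 -0.234  0.166] nose [ 0.459 -0.258  0.09 ] nosedir [-0.798 -0.341 -0.497] roll z -0.00041025374811701014
```

View pics/w3.png

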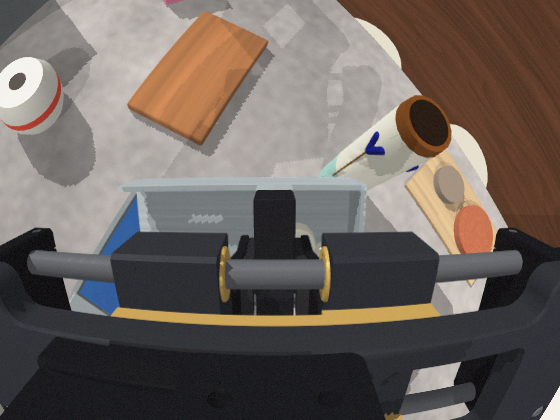

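The nose is over the blue flap and the pucks sit in the low rear corner, one visible near (232, 300). The vase is clear of the hand. Now the final turn and dip.

>>> send_rows(
  moves="10 1 7 -1 -6.5;10 -3 6 7 -6.5;10 -4 3 5 -6.5;10 -3 3 6 -6.5;10 -7 2 6 -6.5;10 -14 1 3 -6.5;10 -10 1 2 -6.5;10 -8 1 4 -6.5;10 -5 0 4 -5.2;10 -1 1 2 -2.2;10 0 0 0 0;10 0 0 0 0;10 0 0 0 0;10 0 0 0 0",
)

```text
time_s: 22.83
position: [0.5143, -0.2393, 0.1672]
tcp_rot: [[0.8, 0.46, -0.385], [0.335, 0.19, 0.923], [0.497, -0.868, -0.002]]
force: [-0.3, -0.1, -0.3]
opening: 0.199
```

Run:
```python
from w2n import *
s,R,p=st();q=((p+R@nt)-c0)@H*1000;print("nose hop",q, -R[:,0])
a=capture("scene")["image"][100:270,90:310];c=capture("side")["image"][120:340,200:400];w=capture("wrist")["image"]
cv2.imwrite("pics/v4.png",np.vstack([np.hstack([cv2.resize(a,(400,300)),cv2.resize(c,(400,300))]),np.hstack([cv2.resize(w,(400,300)),cv2.resize(w[150:300,180:380],(400,300))])]))
```

```text
t 22.83 p [ 0.514 -0.239  0.167] r 0.567 phix 22.7 tilt 29.8 az 22 open 17.3 j [ -51.923   27.925  108.216   43.509   44.06  -106.655] F [-0.276 -0.149 -0.338]
nose hop [11.532  4.231 91.231] [-0.8   -0.335 -0.497]
```

View pics/v4.png

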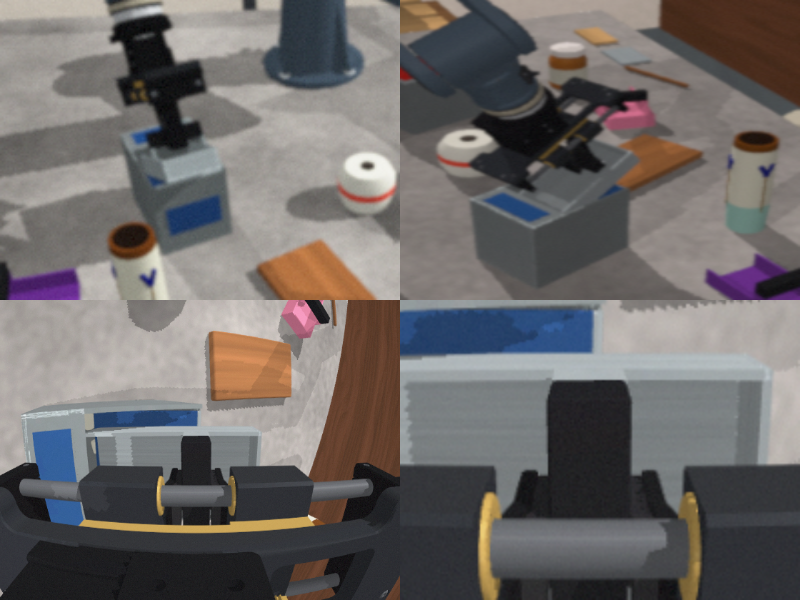

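>>> send_rows(
  moves="10 0 0 0 0;10 0 0 0 0",
)

```text
time_s: 23.15
position: [0.514, -0.239, 0.1668]
tcp_rot: [[0.8, 0.459, -0.386], [0.336, 0.19, 0.923], [0.497, -0.868, -0.002]]
force: [-0.4, -0.9, -0.3]
opening: 0.206
```

>>> send_rows(
  moves="10 0 0 0 0",
)

```text
time_s: 23.23
position: [0.5139, -0.239, 0.1667]
tcp_rot: [[0.8, 0.459, -0.386], [0.336, 0.19, 0.923], [0.497, -0.868, -0.002]]
force: [-0.8, -0.1, -0.2]
opening: 0.203
```

>>> send_rows(
  moves="10 0 0 0 0",
)

```text
time_s: 23.32
position: [0.5138, -0.2389, 0.1666]
tcp_rot: [[0.8, 0.459, -0.386], [0.336, 0.19, 0.923], [0.497, -0.868, -0.002]]
force: [0.2, -0.5, -0.2]
opening: 0.203
```

Run:
```python
from w import *
f=[]
for _ in range(4):
    c=capture("wrist");f.append(read_state()['force'])
print(np.mean(f,0),np.std(f,0))
C=c["image"].astype(int)
wh=(C.min(2)>200);print([ (m['p'],m['bbox']) for m in masks_of(c,"puck1")], wh[150:300,100:460].sum())
c=capture("side");print([ (m['p'],m['bbox']) for m in masks_of(c,"puck1")])
```

```text
[ 0.106 -1.201 -0.356] [0.174 0.128 0.663]
[(0.56, [118.2, 157.8, 133.7, 182.4])] 0
[(0.32, [259.5, 221.9, 318.3, 276.9])]
```

Run:
```python
from w2n import *
from w import wcloud
c,P,ok=wcloud()
m=masks_of(c,"puck1")
for k in m:
    Q=P[k["region"]&ok];print(k["p"],k["bbox"],Q.mean(0),((Q-c0)@H*1000).min(0),((Q-c0)@H*1000).max(0))
# anything puck-like inside the hopper seen through openings / in scoop
q=(P-c0)@H*1000
C=c["image"].astype(int)
sel=ok&(C.min(2)>130)&(C.max(2)-C.min(2)<30)&(abs(q[...,0])<72)&(abs(q[...,1])<52)&(q[...,2]<120);print(sel.sum(),q[sel].mean(0) if sel.any() else 0)
w=c["image"]
cv2.imwrite("pics/v5.png",np.hstack([cv2.resize(w[130:260,90:260],(510,390),interpolation=cv2.INTER_CUBIC),cv2.resize(capture("side")["image"][190:300,230:320],(288,390))]))
```

```text
0.83 [117.0, 159.4, 131.8, 184.1] [ 0.442 -0.233  0.021] [ 10.692 -38.772  18.522] [ 21.511 -19.364  22.815]
1821 [  5.074 -27.928  82.186]
```

View pics/v5.png

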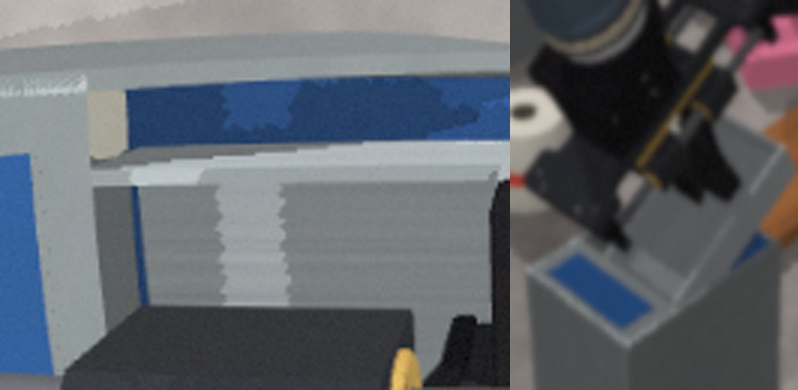

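The crop shows a puck on the hopper floor at hopper (16, -29), with its top at z = 21 mm. The scoop floor looks empty in the side view. I'll lift straight out and check.

>>> send_rows(
  moves="10 8 -14 0 0;10 15 -26 0 0;10 18 -31 0 0;10 18 -31 0 0;10 10 -17 0 0;10 0 0 0 0;10 0 0 0 0",
)

```text
time_s: 24.4
position: [0.5141, -0.2379, 0.3045]
tcp_rot: [[0.8, 0.459, -0.387], [0.337, 0.19, 0.922], [0.497, -0.868, -0.003]]
force: [0.5, -0.1, -2.4]
opening: 0.206
```

Run:
```python
from w2n import *
s,R,p=st();f=[]
c=capture("side");f.append(read_state()['force']);print([ (m['p'],m['bbox']) for m in masks_of(c,"puck1")])
P=cloud(c);q=(P-c0)@H*1000
t=(abs(q[...,0]+25)<40)&(abs(q[...,1])<45)&(abs(q[...,2]-128)<15)&(c["z_map"]>0);print("flap z",np.median(q[t][:,2]),t.sum())
d=capture("scene");f.append(read_state()['force']);P=cloud(d);q=(P-c0)@H*1000
t=(abs(q[...,0]+25)<40)&(abs(q[...,1])<45)&(abs(q[...,2]-128)<15)&(d["z_map"]>0);print("flap z",np.median(q[t][:,2]),t.sum())
for _ in range(3): w=capture("wrist");f.append(read_state()['force'])
print(np.mean(f,0),[ (m['p'],m['bbox']) for m in masks_of(w,"puck1")])
cv2.imwrite("pics/v6.png",np.hstack([cv2.resize(c["image"][130:300,200:370],(400,400)),cv2.resize(d["image"][80:260,110:290],(400,400))]))
```

```text
t 24.4 p [ 0.514 -0.238  0.305] r 0.567 phix 22.8 tilt 29.8 az 23 open 17.9 j [-51.818  15.654  99.68   33.33   60.483 -90.327] F [ 0.499 -0.062 -2.401]
[]
flap z 129.10539347230565 795
flap z 130.6748786408064 645
[ 0.093  0.007 -2.791] []
```

View pics/v6.png

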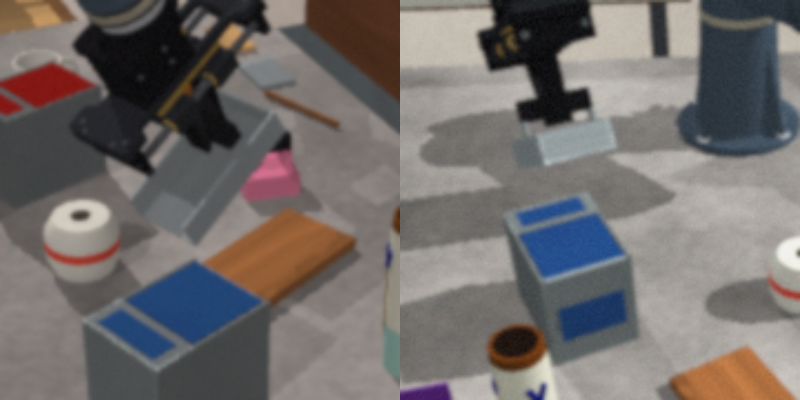

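Run:
```python
from w2n import *
f=[]
for _ in range(16): capture("wrist");s=read_state();f.append(np.r_[s['force'],s['moment']])
print(np.mean(f,0),np.std(f,0)/4)
c=capture("side");K=c["mtx"];R,p=s['tcp_rot'],s['position']
def px(v):
    u=(np.array(c["rotation"]).T@(v-np.array(c["origin"])));return np.round([K[0,0]*u[0]/-u[2]+K[0,2],K[1,1]*-u[1]/-u[2]+K[1,2]])
# scoop corners in px: (x,y,z scoop)-> tool: x_t=-x, y_t=36-z, z_t=-? y_s = z_s x x_s
ys=np.cross(-R[:,1],-R[:,0])
for x,y,z in [(90,37,0),(90,-37,0),(-50,37,0),(-50,37,30),(90,37,30),(-50,-37,30),(-50,-37,3),(80,-34,3),(80,34,19),(80,23,19),(30,34,19),(30,23,19)]:
    print((x,y,z),px(p+R@np.array([-x,36-z,0])/1000+ys*y/1000))
```

```text
[ 0.192 -0.075 -2.001 -0.237  0.486  0.007] [0.121 0.112 0.099 0.011 0.008 0.006]
(90, 37, 0) [284. 234.]
(90, -37, 0) [260. 221.]
(-50, 37, 0) [322. 185.]
(-50, 37, 30) [318. 177.]
(90, 37, 30) [279. 226.]
(-50, -37, 30) [293. 167.]
(-50, -37, 3) [298. 174.]
(80, -34, 3) [263. 217.]
(80, 34, 19) [282. 225.]
(80, 23, 19) [279. 223.]
(30, 34, 19) [297. 207.]
(30, 23, 19) [293. 205.]
```

Run:
```python
from m import *
P,C=pts()
for x0 in np.arange(-1.6,-.1,.2):
    for y0 in (-1.0,-.6,-.2):
        s=(P[:,0]>x0)&(P[:,0]<x0+.2)&(P[:,1]>y0)&(P[:,1]<y0+.4)
        if s.sum()>20: print(round(x0,1),y0,s.sum(),np.percentile(P[s][:,2],[2,50,98]))
```

```text
-1.6 -1.0 1722 [-0.566 -0.431  0.136]
-1.6 -0.6 2727 [-0.56  -0.042  0.133]
-1.6 -0.2 2459 [-0.551 -0.022  0.131]
-1.0 -1.0 143 [0.021 0.192 0.196]
-1.0 -0.6 246 [0.02  0.024 0.191]
-1.0 -0.2 351 [0.021 0.15  0.265]
-0.8 -1.0 5900 [0.022 0.157 0.32 ]
-0.8 -0.6 1443 [0.021 0.05  0.195]
-0.8 -0.2 1146 [-0.14   0.149  0.326]
-0.6 -1.0 1123 [-0.209 -0.     0.026]
-0.6 -0.6 442 [-0.02   0.007  0.026]
-0.6 -0.2 454 [-0.104  0.013  0.296]
-0.4 -1.0 1381 [-0.216 -0.114  0.004]
-0.4 -0.6 622 [-0.002  0.001  0.005]
-0.4 -0.2 452 [-0.002  0.001  0.005]
-0.2 -1.0 2419 [-0.213 -0.02   0.023]
-0.2 -0.6 6760 [-0.004 -0.     0.004]
-0.2 -0.2 11684 [-0.004  0.013  0.345]
```

Run:
```python
import cv2;a=cv2.imread("pics/scene0.png");cv2.imwrite("pics/v7.png",a[0:200])
```

```text
(no output)
```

View pics/v7.png

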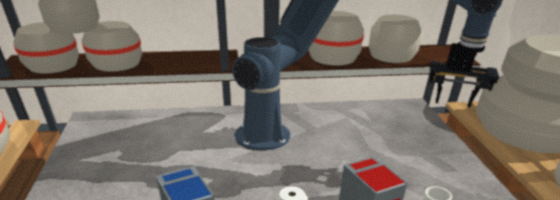

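The mean force is now -2.00 N, which is the scoop alone, so all the pucks are out. There is a shelf behind the robot, so untilting at the far side is unsafe. Instead I'll turn the scoop nose-up again and bring its heel to the board. Then I'll open the fingers gradually so it settles flat.

```bash
cat > pl.py <<'E'
from p import *
ht=np.array([.05,.036,0])   # heel in tool frame
def frames(R):
    z=np.array([0,0,1.]);a=R[:,1];xf=-(z-(z@a)*a);xf/=np.linalg.norm(xf)
    t=np.degrees(np.arctan2(xf@-R[:,2],xf@R[:,0]))
    return t,R@Ro.from_euler('y',t,degrees=True).as_matrix()
E
python3 - <<'E'
from pl import *
s,R,p=st()
t,Rf=frames(R); 
if t<0:t+=360
n=-Rf[:,0];xs=np.array([n[0],n[1],0]);xs/=np.linalg.norm(xs);print("turn",t,"nose",n)
mid=np.array([.669,-.055,.015]);heel=mid-.07*xs
T=heel-Rf@ht;print("heel",heel,"contact TCP",T)
rows(R,p,T+[0,0,.06],t,28,10,1)
E
```

```text
t 25.7 p [ 0.514 -0.238  0.304] r 0.567 phix 22.8 tilt 29.8 az 23 open 17.7 j [-51.829  15.728  99.645  33.353  60.504 -90.289] F [ 0.477 -0.077 -1.502]
turn 180.1310107391927 nose [0.801 0.334 0.497]
heel [ 0.604 -0.082  0.015] contact TCP [ 0.628 -0.072  0.071]
10 1 4 2 3.3;10 2 9 4 6.7;10 2 9 4 6.7;10 1 9 5 6.7;10 0 9 5 6.7;10 -0 9 5 6.7;10 -1 9 5 6.7;10 -1 9 4 6.7;10 -2 9 4 6.7;10 -2 9 4 6.7;10 -3 9 4 6.7;10 -3 9 3 6.7;10 -3 9 3 6.7;10 -4 9 3 6.7;10 -4 9 2 6.7;10 -4 9 2 6.7;10 -4 9 1 6.7;10 -5 9 1 6.7;10 -5 9 0 6.7;10 -5 9 -0 6.7;10 -5 9 -1 6.7;10 -4 9 -1 6.7;10 -4 9 -2 6.7;10 -4 9 -2 6.7;10 -4 9 -3 6.7;10 -3 9 -3 6.7;10 -3 9 -4 6.7;10 -1 4 -2 3.3 |max 9.8 6.7
```

>>> send_rows(
  moves="10 1 4 2 3.3;10 2 9 4 6.7;10 2 9 4 6.7;10 1 9 5 6.7;10 0 9 5 6.7;10 0 9 5 6.7;10 -1 9 5 6.7;10 -1 9 4 6.7;10 -2 9 4 6.7;10 -2 9 4 6.7;10 -3 9 4 6.7;10 -3 9 3 6.7;10 -3 9 3 6.7;10 -4 9 3 6.7",
)

```text
time_s: 26.87
position: [0.5729, -0.154, 0.2136]
tcp_rot: [[0.376, 0.459, 0.805], [-0.927, 0.191, 0.324], [-0.005, -0.868, 0.497]]
force: [-0.1, -0.3, -1.0]
opening: 0.204
```

>>> send_rows(
  moves="10 -4 9 2 6.7;10 -4 9 2 6.7;10 -4 9 1 6.7;10 -5 9 1 6.7;10 -5 9 0 6.7;10 -5 9 0 6.7;10 -5 9 -1 6.7;10 -4 9 -1 6.7;10 -4 9 -2 6.7;10 -4 9 -2 6.7;10 -4 9 -3 6.7;10 -3 9 -3 6.7;10 -3 9 -4 6.7;10 -1 4 -2 3.3;10 0 0 0 0",
)

```text
time_s: 28.12
position: [0.6321, -0.0695, 0.1235]
tcp_rot: [[-0.806, 0.457, 0.375], [-0.322, 0.192, -0.927], [-0.496, -0.868, -0.008]]
force: [-0.5, 0.5, -1.0]
opening: 0.205
```

Run:
```python
from pl import *
s,R,p=st()
t,Rf=frames(R);n=-Rf[:,0];xs=np.array([n[0],n[1],0]);xs/=np.linalg.norm(xs);print("turn left",t,"nose",n)
mid=np.array([.669,-.055,.015]);heel=mid-.07*xs
T=heel-Rf@ht;print("contact TCP",T,"d tool",R.T@(T-p)*1000,"up in tool",R.T@[0,0,1],"fwd",R.T@xs)
c=capture("side");cv2.imwrite("pics/v8.png",cv2.resize(c["image"][140:280,240:420],(720,560)))
```

```text
t 28.12 p [ 0.632 -0.069  0.124] r 0.636 phix -158.2 tilt 29.7 az 23 open 17.8 j [-27.193  34.109 105.517  49.957  29.763  88.985] F [-0.531  0.524 -0.995]
turn left -0.879999980883865 nose [0.8   0.336 0.496]
contact TCP [ 0.628 -0.072  0.071] d tool [30.211 43.136  1.43 ] up in tool [-0.496 -0.868 -0.008] fwd [-0.868  0.496 -0.013]
```

View pics/v8.png

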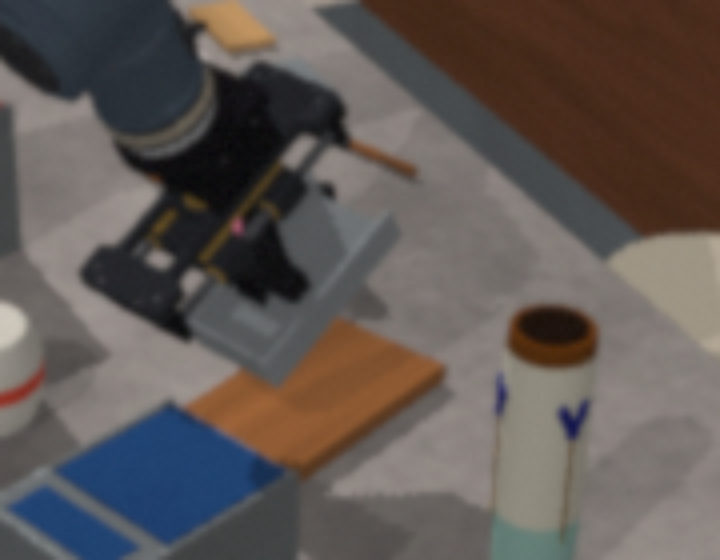

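>>> send_rows(
  moves="10 8 11 0 0;10 9 13 1 0;10 7 11 0 0;10 5 6 0 0;10 0 0 0 0",
)

```text
time_s: 28.58
position: [0.6271, -0.0732, 0.073]
tcp_rot: [[-0.807, 0.457, 0.375], [-0.323, 0.191, -0.927], [-0.495, -0.869, -0.007]]
force: [0.2, 0.2, -1.6]
opening: 0.205
```

Run:
```python
from pl import *
s,R,p=st();print("heel",p+R@ht)
```

```text
t 28.58 p [ 0.627 -0.073  0.073] r 0.631 phix -158.2 tilt 29.7 az 23 open 17.8 j [-27.801  39.41  107.342  60.879  25.942  76.047] F [ 0.232  0.198 -1.599]
heel [ 0.603 -0.082  0.017]
```

>>> send_rows(
  moves="21 1 2 0 0;22 -3 3 0 0;22 -4 4 0 0;24 -3 4 0 0;26 -3 4 0 0;28 -2 4 0 0;29 -3 4 0 0;31 -2 5 0 0;33 -2 4 0 0;35 0 0 0 0;35 0 0 0 0",
)

```text
time_s: 29.5
position: [0.6607, -0.0594, 0.0552]
tcp_rot: [[-0.806, 0.459, 0.375], [-0.323, 0.191, -0.927], [-0.497, -0.868, -0.006]]
force: [0.1, 0.0, 0.0]
opening: 0.393
```

Run:
```python
from pl import *
s,R,p=st();print(R.T@(np.array([.6505,-.0627,.070])-(p-.019*R[:,1]))*1000)
c=capture("side");d=capture("scene")
cv2.imwrite("pics/v9.png",np.hstack([cv2.resize(c["image"][190:280,260:370],(440,360)),cv2.resize(d["image"][200:320,210:320],(360,360))]))
```

```text
t 29.5 p [ 0.661 -0.059  0.055] r 0.663 phix -158.2 tilt 29.8 az 23 open 34.2 j [-24.751  42.398 103.434  60.246  24.906  79.583] F [0.148 0.032 0.034]
[ 1.895  0.833 -0.823]
```

View pics/v9.png

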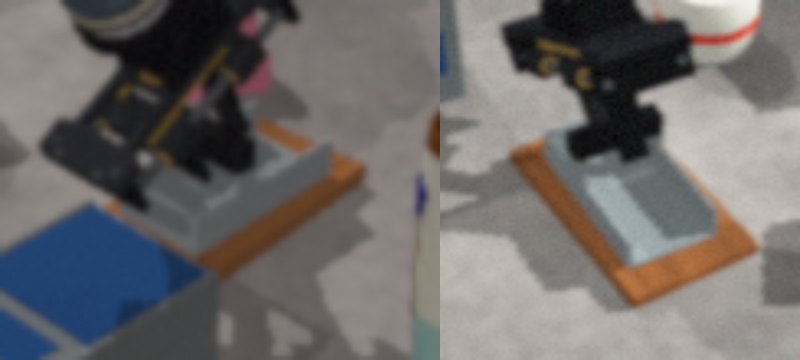

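The scoop lies flat on the board and the contact force is zero. I'll open a little more and withdraw along the tool axis.

>>> send_rows(
  moves="40 0 0 0 0;44 0 0 0 0;44 0 0 0 0;44 0 -5 0 0;44 0 -10 0 0;44 0 -15 0 0;44 0 -25 0 0;44 0 -35 0 0;44 0 -35 0 0;44 0 -35 0 0;44 0 -35 0 0;44 0 0 0 0",
)

```text
time_s: 30.6
position: [0.571, -0.099, 0.2308]
tcp_rot: [[-0.802, 0.466, 0.373], [-0.324, 0.185, -0.928], [-0.501, -0.865, 0.003]]
force: [0.4, -0.7, 0.5]
opening: 0.501
```

Run:
```python
from m import *
from p import st
s,R,p=st()
P,C=pts()
def box(x0,x1,y0,y1,z0,z1):
    return (P[:,0]>x0)&(P[:,0]<x1)&(P[:,1]>y0)&(P[:,1]<y1)&(P[:,2]>z0)&(P[:,2]<z1)
b,g,r=C.T
s=box(.55,.82,-.16,.05,.07,.1)&(C.max(1)<70);print("handle",s.sum(),rect(P[s]),np.percentile(P[s],[5,95],0)[:,2])
s=box(.55,.82,-.16,.05,.040,.052)&(C.max(1)>70);print("walltops",s.sum(),rect(P[s]),P[s].mean(0))
s=box(.55,.82,-.16,.05,.009,.019)&(r>b+30);print("board",s.sum(),rect(P[s]))
for y in(-.2545,.268):
    h=box(.43,.53,y-.04,y+.04,.10,.15);print("flap z",np.percentile(P[h][:,2],[5,50,95]))
c=capture("scene");print([(m['p'],m['bbox']) for m in masks_of(c,"puck1")])
cv2.imwrite("pics/v10.png",cv2.resize(c["image"][140:310,50:470],(798,323)))
```

```text
t 30.6 p [ 0.571 -0.099  0.231] r 0.579 phix -158.0 tilt 30.1 az 22 open 43.6 j [-34.017  20.236 107.698  39.137  40.96   96.427] F [ 0.417 -0.688  0.476]
handle 380 ((648.8389282226562, -65.595947265625), (25.360200881958008, 74.98489379882812), 21.744342803955078) [0.072 0.083]
walltops 391 ((665.160400390625, -57.198516845703125), (148.52264404296875, 79.56295013427734), 22.7545166015625) [ 0.658 -0.068  0.044]
board 1246 ((670.3646240234375, -55.06700134277344), (191.95181274414062, 113.4793472290039), 24.64350700378418)
flap z [0.126 0.13  0.132]
flap z [0.125 0.13  0.133]
[(0.27, [420.1, 185.2, 457.4, 223.5])]
```

Scoop middle is about 6 mm from the board centre, its handle top is at the resting height, and both flaps are shut. The gripper is clear, so I'm handing in.

```bash
python3 -c "
from rig import *
print(hand_in())"
```

```text
the job is handed in; nothing more can be done
None
```

The four pucks are in the blue hopper, its flap is shut, and the empty scoop lies flat on its board. I handed the job in at about 31 s of the 58 s allowed; the hand-in gives no verdict.

**How it was done:** The moves allow only yaw. I got the tilt by pushing the arm outward at its reach limit, which left the tool 30° nose-up with the pucks held against the scoop's back and side walls. Turning about the tilted tool over the blue hopper brought the nose down onto the flap and opened it, about 26° (0.46 rad) by calculation from the arm's pose. A shelf behind the robot made undoing the tilt unsafe. I set the scoop's heel on the board and opened the fingers gradually until it settled flat.

**Last checks:**
- **Pucks:** The force with the scoop lifted afterwards was 2.00 N, which is the scoop alone. I saw one puck directly on the hopper floor. The other three are inferred from that force and the empty look of the scoop.
- **Flaps:** Both flaps measured level at 130 mm.
- **Scoop:** Its middle was about 6 mm from the board's centre, and its handle and wall heights match lying flat. The hand was clear of it at 0.23 m.
- **Bystanders:** The vase, mould and jar looked unmoved in the pictures taken during the run. I did not measure them again, nor check the mug, at the end.

The picture limit was used up, so my last scene picture could not be viewed. In it the network reported one weak puck match (p 0.27) at the mug's position, which I took as false.

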